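# All-round photographs of drinking bottles on a home-office desk

### The arm

A 6-joint arm with a two-finger parallel gripper is mounted at the origin on the work surface. World frame = base frame: x ahead of the robot, y to its left, z up, the work surface at z = 0. Lengths are in m, angles in rad, forces in N, time in s.
With the tool pointing down it reaches from about 0.25 to 0.775 m from the base axis. Payload 4 kg.
Tool frame: the origin (TCP) lies on the centre line of the jaws, within the pads' length; the fingertips stand robot.tips_ahead ahead of it and the grasp point (between the pads) lies 8 mm behind it (robot.tips_ahead is the distance from the TCP to the fingertips, in m); z points along the fingers, y is the line along which they close (so a half turn about z gives the same grasp; the last joint's range is limited). The gripper opens to 94 mm and grips with 3 to 60 N. Pads are 16 mm wide; open, the fingers measure 119 mm over their backs; the gripper's body (75 mm by 177 mm) begins 78 mm behind the grasp point.
Start: joints at [-1.276, 0.087, 1.371, -0, 1.684, -0.103], TCP at [0.213, -0.507, 0.217] pointing down, gripper open.
Joint ranges: [-3.1, 3.1], [-0.76, 2.03], [0.27, 2.55], [-1.08, 4.22], [0.17, 2.65], [-2.57, 2.57]. Speed limits (rad/s): [2.79, 2.79, 3.14, 3.14, 3.14, 3.14].

### API

Orientations are given as [roll, pitch, yaw] about the fixed x, y, z axes, in that order (R = Rz(yaw) Ry(pitch) Rx(roll)).
In Python, from bench import robot, snapshot, close_job, spotter gives the robot as it stands. The module is installed in compiled form; this text tells all that it offers.
- The arm moves only by the tool servo_tool, never from a script. Its argument "commands" is one flat list of numbers, 7 for each row, row after row: the shift along the tool's x, y, z in m, then the turn, a rotation vector about the tool's x, y, z in degrees, then the finger opening in m, from 0 to 0.094. In form: [x, y, z, ax, ay, az, grip, x, y, z, ax, ay, az, grip, ...]. A call has 1 to 10 rows; each row is the pose to reach, as a shift and turn from the pose commanded when the call began, along the tool's axes at that moment; what a row does not reach only later rows make up. A row lasts 1/8 s, in which the tool goes at most 62.5 mm and 10.7 degrees, less where a joint would pass 70% of its speed; a pose out of reach is approached as far as the arm can. A call with a gripper value outside its range is refused whole. The fingers move at their own pace and stop on an object; the grip force is fixed at half the most. Time passes only in rows, so rows that repeat a pose let the fingers close. It gives the time, the measured TCP pose, the force, the opening and the grip force at its end, in the units of the state.
- robot.get_obs(): the state, without advancing time (a new reading comes with each control period).
- snapshot(name): name is "scene" or "side" or "wrist"; returns a dict with "img" (480x640x3 uint8, blue, green, red), "camera_matrix" (3x3 intrinsics, pixels), "extrinsics" (4x4, takes a point from camera to world coordinates); the wrist camera has in their place "hand_eye" (4x4, takes a point from camera to tool coordinates, whose origin is the TCP and whose axes are the flange's). Camera axes: x right, y down, z forward; pixel columns grow to the right and rows downward; lengths in m; the calibration is good to about 2 mm. A picture is of the moment at which its call begins: read the wrist's pose just before it. There is no depth.
- close_job(): hands the job in; it is judged then, once.
Trained networks look in a picture, given as the dict that the camera call returned (one of the last four; its "shot" number tells which), for a name from the list of things; names that differ only in an ending like _2 or _b are one class to them, and where a whole thing is asked for, a point or a joint stands for the part that bears it (a point fixed in the world has none). Each returns a list of dicts, best first, with "conf" (0 to 1); they miss things now and then, are a little off and sometimes report something else, mostly with a low value. They report only what shows in the picture. A call takes as long as a camera call.
- spotter.trace(name, picture): "region" (480x640 bool, what is visible of it) and "box" ([left, top, width, height] in pixels, round what is visible of it).
The state is a dict: "time": time; "joint_positions": joint angles; "qvel": joint speeds; "joint_torque": joint torques, N m; "tool_pos": TCP position; "ee_rot": TCP orientation; "wrist_force": force on the tool from outside, world axes, zero at the start; "wrist_torque": the same for the moment, N m; "width": finger opening in m; "finger_force": force on a finger pad.
Only numpy, scipy, OpenCV 4.12 (cv2) and the standard library are available. Lean on these libraries where they do the work, as an engineer would, in place of code of your own. Each camera call takes 0.05 s, during which the arm holds its last target. There are 200 camera calls.

### The job

Take the all-round photographs of the drinking bottles: slide the camera forward on its rail to the front stop, then take the bottles in the order of the listing - green, blue, red, leaving out any that is not there - and hold each upright over the red cross, motifs level with the lens, turning it to face its circle, then its square, then its stripes squarely to the lens and keeping it still for a second each time. Stand every bottle upright in the wooden tray after its photographs, and when all are done slide the camera fully back to the rear stop. Leave the camera at the front stop while shooting, drop no bottle, and leave the mug, tape dispenser and pen cup where they are.

Things in the scene. Friction and masses are not known exactly. Their poses are not given: they have to be found in the camera images.
- green: green steel bottle, 0.22 kg, upright (may be absent). Body 68 mm across to 103 mm up, smooth heavy foot; black round cap 40 mm across, 123 to 157 mm above the base: grip it there from above, any yaw. Three white motifs round it; a white flap on the cap points to the circle. Origin: centre of underside; z up, x to circle; square 120 deg counter-clockwise from above, stripes 120 deg clockwise
- green_circle (a point): centre of the white circle on the green bottle's wall, about 25 mm wide, 60 mm above its base and 34 mm from its axis; its x points straight out of the wall, z up the bottle
- green_square (a point): centre of the white square on the green bottle's wall, about 25 mm wide, 60 mm above its base and 34 mm from its axis; its x points straight out of the wall, z up the bottle
- green_stripes (a point): centre of the white stripes motif (three level bars) on the green bottle's wall, about 25 mm wide, 60 mm above its base and 34 mm from its axis; its x points straight out of the wall, z up the bottle
- blue: blue steel bottle, 0.22 kg, upright (may be absent). Body 68 mm across to 103 mm up, smooth heavy foot; black round cap 40 mm across, 123 to 157 mm above the base: grip it there from above, any yaw. Three white motifs round it; a white flap on the cap points to the circle. Origin: centre of underside; z up, x to circle; square 120 deg counter-clockwise from above, stripes 120 deg clockwise
- blue_circle (a point): centre of the white circle on the blue bottle's wall, about 25 mm wide, 60 mm above its base and 34 mm from its axis; its x points straight out of the wall, z up the bottle
- blue_square (a point): centre of the white square on the blue bottle's wall, about 25 mm wide, 60 mm above its base and 34 mm from its axis; its x points straight out of the wall, z up the bottle
- blue_stripes (a point): centre of the white stripes motif (three level bars) on the blue bottle's wall, about 25 mm wide, 60 mm above its base and 34 mm from its axis; its x points straight out of the wall, z up the bottle
- red: red steel bottle, 0.22 kg, upright (may be absent). Body 68 mm across to 103 mm up, smooth heavy foot; black round cap 40 mm across, 123 to 157 mm above the base: grip it there from above, any yaw. Three white motifs round it; a white flap on the cap points to the circle. Origin: centre of underside; z up, x to circle; square 120 deg counter-clockwise from above, stripes 120 deg clockwise
- red_circle (a point): centre of the white circle on the red bottle's wall, about 25 mm wide, 60 mm above its base and 34 mm from its axis; its x points straight out of the wall, z up the bottle
- red_square (a point): centre of the white square on the red bottle's wall, about 25 mm wide, 60 mm above its base and 34 mm from its axis; its x points straight out of the wall, z up the bottle
- red_stripes (a point): centre of the white stripes motif (three level bars) on the red bottle's wall, about 25 mm wide, 60 mm above its base and 34 mm from its axis; its x points straight out of the wall, z up the bottle
- rig: photo rig, fixed: grey board 130 x 540 mm, 12 mm thick. Origin at desk height under the red tape cross; y from the cross towards the camera, z up; board from y = -155 to +385 mm. White backdrop card, 125 mm wide, across the board at y = -148 mm, top 152 mm above the desk. A rail along y with a stop at each end carries the camera; its lens looks along -y over the cross
- aim (a point): where a motif must be for its photograph: on the lens axis, 110 mm above the desk, 34 mm from the vertical over the red cross towards the lens; so the bottle is held centred over the cross, its base 50 mm above the desk. Its y points to the lens, z up
- camera (a joint): camera's position along the rail: 0 at the rear stop, 0.120 m at the front stop (nearest the cross). It stays where it is left; about 2 N of friction, hard stops
- camera_grip (a point): grip point moving with the camera, on the half of its black body nearer the robot: 40 mm from the lens axis (rig -x), 12 mm below the body's top, mid-depth. Body 36 mm deep along the rail (pinch it front to back from above), 116 mm wide, top 142 mm above the desk, a hump at mid-width to 152 mm. The lens, 48 mm across, is at mid-width, so fingers here pass beside it
- lens (a point): centre of the lens's front face, moving with the camera; 110 mm above the desk, 146 mm from the cross (horizontally) at the front stop
- tray_in (a point): centre of the tray's inner floor, 6 mm above the desk. Wooden tray for finished bottles, fixed, inside 100 mm (its x) by 300 mm (its y), walls 6 mm thick and 40 mm high from the desk; room for three bottles in a row along y
- mug: white mug, 80 mm across, 92 mm high; bystander, origin under its centre
- tape: grey tape dispenser, 55 x 135 x 85 mm; bystander, origin under its centre
- pencup: dark steel pen cup, 76 mm across, 95 mm high, with pens to 160 mm; bystander, origin under its centre

How it is judged:
On the way, in this order (a step that is already met when the one before it is completed fails the run):
1. the camera is slid forward to the front stop (value of joint camera above 0.115 m), for 0.3 s.
2. the green bottle is held upright and still over the cross with its circle squarely before the lens, camera at the front stop (distance between green_circle and aim below 0.02 m and angle between the x axis of green_circle and the y axis of aim, either way round below 0.2 rad and angle between green's own z axis and vertical below 0.17 rad and linear speed of green below 0.03 m/s and angular speed of green below 0.3 rad/s and distance between green_circle and lens below 0.134 m), for 0.5 s.
3. the green bottle is held upright and still over the cross with its square squarely before the lens, camera at the front stop (distance between green_square and aim below 0.02 m and angle between the x axis of green_square and the y axis of aim, either way round below 0.2 rad and angle between green's own z axis and vertical below 0.17 rad and linear speed of green below 0.03 m/s and angular speed of green below 0.3 rad/s and distance between green_square and lens below 0.134 m), for 0.5 s.
4. the green bottle is held upright and still over the cross with its stripes squarely before the lens, camera at the front stop (distance between green_stripes and aim below 0.02 m and angle between the x axis of green_stripes and the y axis of aim, either way round below 0.2 rad and angle between green's own z axis and vertical below 0.17 rad and linear speed of green below 0.03 m/s and angular speed of green below 0.3 rad/s and distance between green_stripes and lens below 0.134 m), for 0.5 s.
5. the blue bottle is held upright and still over the cross with its circle squarely before the lens, camera at the front stop (distance between blue_circle and aim below 0.02 m and angle between the x axis of blue_circle and the y axis of aim, either way round below 0.2 rad and angle between blue's own z axis and vertical below 0.17 rad and linear speed of blue below 0.03 m/s and angular speed of blue below 0.3 rad/s and distance between blue_circle and lens below 0.134 m), for 0.5 s.
6. the blue bottle is held upright and still over the cross with its square squarely before the lens, camera at the front stop (distance between blue_square and aim below 0.02 m and angle between the x axis of blue_square and the y axis of aim, either way round below 0.2 rad and angle between blue's own z axis and vertical below 0.17 rad and linear speed of blue below 0.03 m/s and angular speed of blue below 0.3 rad/s and distance between blue_square and lens below 0.134 m), for 0.5 s.
7. the blue bottle is held upright and still over the cross with its stripes squarely before the lens, camera at the front stop (distance between blue_stripes and aim below 0.02 m and angle between the x axis of blue_stripes and the y axis of aim, either way round below 0.2 rad and angle between blue's own z axis and vertical below 0.17 rad and linear speed of blue below 0.03 m/s and angular speed of blue below 0.3 rad/s and distance between blue_stripes and lens below 0.134 m), for 0.5 s.
8. the red bottle is held upright and still over the cross with its circle squarely before the lens, camera at the front stop (distance between red_circle and aim below 0.02 m and angle between the x axis of red_circle and the y axis of aim, either way round below 0.2 rad and angle between red's own z axis and vertical below 0.17 rad and linear speed of red below 0.03 m/s and angular speed of red below 0.3 rad/s and distance between red_circle and lens below 0.134 m), for 0.5 s.
9. the red bottle is held upright and still over the cross with its square squarely before the lens, camera at the front stop (distance between red_square and aim below 0.02 m and angle between the x axis of red_square and the y axis of aim, either way round below 0.2 rad and angle between red's own z axis and vertical below 0.17 rad and linear speed of red below 0.03 m/s and angular speed of red below 0.3 rad/s and distance between red_square and lens below 0.134 m), for 0.5 s.
10. the red bottle is held upright and still over the cross with its stripes squarely before the lens, camera at the front stop (distance between red_stripes and aim below 0.02 m and angle between the x axis of red_stripes and the y axis of aim, either way round below 0.2 rad and angle between red's own z axis and vertical below 0.17 rad and linear speed of red below 0.03 m/s and angular speed of red below 0.3 rad/s and distance between red_stripes and lens below 0.134 m), for 0.5 s.
At the end, for the whole second after the job is handed in: Every bottle present stands upright (within 0.1 rad) and at rest on the floor of the tray, and the camera is back within 5 mm of the rear stop (value of joint camera below 0.005 m and x of green in the frame of tray_in between -0.05 and 0.05 m and y of green in the frame of tray_in between -0.15 and 0.15 m and z of each of green, blue, red in the frame of tray_in below 0.012 m and angle between each of green, blue, red's own z axis and vertical below 0.1 rad and linear speed of each of green, blue, red below 0.03 m/s and x of blue in the frame of tray_in between -0.05 and 0.05 m and y of blue in the frame of tray_in between -0.15 and 0.15 m and x of red in the frame of tray_in between -0.05 and 0.05 m and y of red in the frame of tray_in between -0.15 and 0.15 m); the robot touches nothing.
It fails at once if the mug is pushed more than 25 mm or tipped (distance of mug from where it was at the start of the episode above 0.025 m or angle between mug's own z axis and vertical above 0.4 rad).
It fails at once if the tape dispenser is pushed more than 25 mm or tipped (distance of tape from where it was at the start of the episode above 0.025 m or angle between tape's own z axis and vertical above 0.4 rad).
It fails at once if the pen cup is pushed more than 25 mm or tipped (distance of pencup from where it was at the start of the episode above 0.025 m or angle between pencup's own z axis and vertical above 0.4 rad).
It fails at once if a bottle is dropped or thrown (moves faster than 1 m/s with no finger on it) ((linear speed of green above 1 m/s and contact force between green and the fingers below 0.2 N) or (linear speed of blue above 1 m/s and contact force between blue and the fingers below 0.2 N) or (linear speed of red above 1 m/s and contact force between red and the fingers below 0.2 N)).
Of green, blue, red only 2 to 3 are there at a start; the rules pass over those that are not, and their reading is None.
At some moment in a run one of green, blue, red may be knocked a few centimetres aside while the robot is not near it.
It also fails if it takes over 210 s, if anything falls off the work surface, if the arm or the gripper's body presses on something with over 40 N, if the wrist force passes 120 N, or if a joint passes its speed limit or range.

## Working session

There is one attempt and no reset: what is moved stays moved. The work goes in short steps, Python scripts to look and compute and a tool call to move; the robot and the scene stay as the last step left them, time stands still between calls to the robot, and variables do not carry over. Pictures are saved under pics/ and viewed, at most 16 in all, crops included, and the job is handed in when it is done.

Besides the shell and the picture viewer there is one more tool, called after "Request:" by a JSON object that holds its "op" and its "data", one argument or row to a line. servo_tool: Moves the arm, as the interface text tells. Its arguments: {"type":"object","properties":{"commands":{"type":"array","items":{"type":"number"}}},"required":["commands"]}

```bash
mkdir -p pics; ls; cat > h.py <<'E'
import numpy as np, cv2
from scipy.spatial.transform import Rotation as R
from bench import robot, snapshot, close_job, spotter
def proj(s,P,ext=None):
    E=s["extrinsics"] if ext is None else ext
    p=np.linalg.inv(E)@np.append(P,1); u=s["camera_matrix"]@p[:3]; return u[:2]/u[2]
def unproj(s,uv,z,ext=None):
    E=s["extrinsics"] if ext is None else ext
    d=E[:3,:3]@np.linalg.inv(s["camera_matrix"])@np.array([uv[0],uv[1],1.]); o=E[:3,3]
    return o+d*(z-o[2])/d[2]
def tool():
    o=robot.get_obs(); T=np.eye(4); T[:3,3]=o["tool_pos"]; T[:3,:3]=R.from_euler('xyz',o["ee_rot"]).as_matrix(); return T
def wrist():
    T=tool(); s=snapshot("wrist"); return s,T@s["hand_eye"]
E
python3 - <<'E'
from h import *
o=robot.get_obs(); print(o, robot.tips_ahead)
for n in("scene","side"):
    s=snapshot(n); cv2.imwrite(f"pics/{n}0.png",s["img"]); print(n,s["camera_matrix"].round(1).tolist(),s["extrinsics"].round(3).tolist())
    for k in("green","blue","red","rig","camera","tray_in","mug","tape","pencup"):
        try:
            for r in spotter.trace(k,s)[:2]: print(k,round(r["conf"],2),r["box"], int(r["region"].sum()))
        except Exception as e: print(k,e)
s,E=wrist(); cv2.imwrite("pics/w0.png",s["img"]); print(s["hand_eye"].round(3).tolist())
E
```

```text
pics
{'time': 0.0, 'joint_positions': array([-1.27609606e+00,  8.79722043e-02,  1.37219507e+00, -1.78429313e-05,
        1.68358677e+00, -1.03117351e-01]), 'qvel': array([ 0.00100255, -0.00183221,  0.00043378,  0.00115282,  0.00036607,
       -0.00052004]), 'joint_torque': array([-2.16914882e-04, -3.40176558e+01, -3.02429402e+01,  7.17938505e-02,
        3.29637690e-02, -1.63897462e-04]), 'tool_pos': array([ 0.21290906, -0.50657556,  0.21532476]), 'ee_rot': array([-3.13944093e+00, -2.04841486e-04,  3.97815405e-01]), 'wrist_force': array([ 0.28199445,  0.0947249 , -0.6186821 ]), 'wrist_torque': array([ 0.05603352,  0.01645342, -0.02559364]), 'finger_force': 0.0, 'width': 0.09438648213534949} 0.011
scene [[526.2, 0.0, 320.7], [0.0, 526.2, 244.7], [0.0, 0.0, 1.0]] [[0.108, 0.855, -0.508, 1.285], [0.994, -0.096, 0.051, -0.085], [-0.005, -0.51, -0.86, 1.324], [0.0, 0.0, 0.0, 1.0]]
green 0.89 [200.5, 195.4, 33.2, 44.7] 957
blue 0.71 [194.6, 247.3, 32.0, 42.7] 1009
blue 0.42 [272.5, 219.4, 200.5, 84.3] 8407
red 0.74 [272.6, 222.0, 198.6, 81.9] 8357
red 0.72 [169.2, 223.6, 32.2, 45.6] 1042
r
[... 538 characters left out ...]
65, 1.283], [0.0, 0.0, 0.0, 1.0]]
green 0.73 [219.2, 178.5, 117.4, 193.6] 8993
green 0.62 [386.1, 160.8, 25.2, 45.5] 902
blue 0.6 [338.7, 142.2, 22.4, 50.3] 897
red 0.71 [372.7, 131.2, 21.0, 46.7] 753
rig 0.78 [218.2, 175.2, 121.9, 199.9] 9473
rig 0.6 [339.1, 140.3, 23.0, 51.7] 912
camera 0.84 [231.4, 278.3, 49.0, 55.8] 1744
tray_in 0.67 [282.8, 252.4, 92.8, 116.6] 5039
tray_in 0.26 [308.7, 152.4, 32.0, 27.7] 632
mug 0.69 [227.6, 360.6, 36.2, 55.3] 1502
tape 0.64 [307.2, 150.5, 33.0, 29.8] 650
pencup 0.69 [231.8, 193.9, 28.2, 50.2] 989
pencup 0.35 [371.6, 133.7, 21.8, 46.7] 866
[[-0.001, -0.96, -0.279, 0.082], [1.0, -0.001, 0.001, 0.001], [-0.002, -0.279, 0.96, -0.168], [0.0, 0.0, 0.0, 1.0]]
```

View pics/scene0.png

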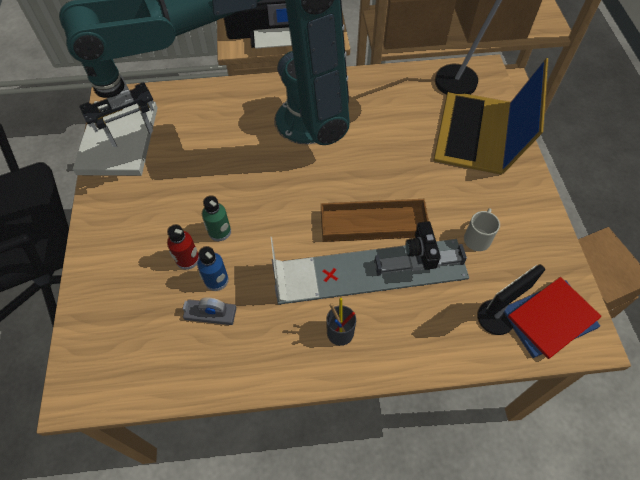

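View pics/side0.png

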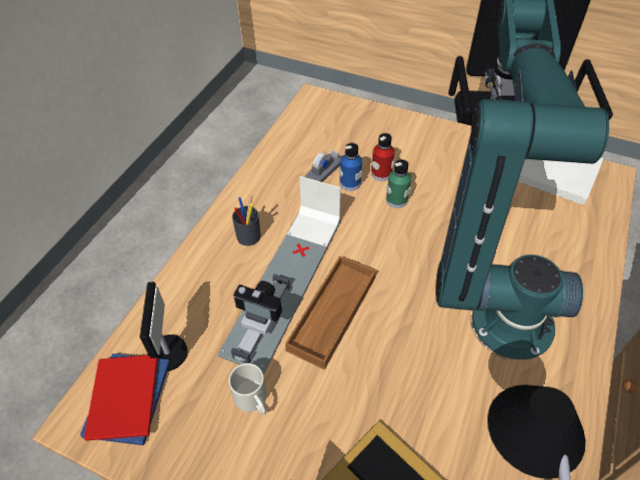

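```bash
python3 - <<'E'
from h import *
S=[snapshot("scene"),snapshot("side")]
def tri(uvs):
    A=[];b=[]
    for s,uv in zip(S,uvs):
        E=s["extrinsics"];d=E[:3,:3]@np.linalg.inv(s["camera_matrix"])@np.array([*uv,1.]);d/=np.linalg.norm(d)
        M=np.eye(3)-np.outer(d,d);A.append(M);b.append(M@E[:3,3])
    x=np.linalg.lstsq(np.vstack(A),np.hstack(b),rcond=None)[0]; return x
for n,a in dict(green=((211,203),(401,167)),red=((176,232),(385,141)),blue=((207,254),(351,150))).items(): print(n,tri(a).round(3))
cs=[]
for s,box in zip(S,((315,262,345,290),(285,238,318,262))):
    x0,y0,x1,y1=box; im=s["img"][y0:y1,x0:x1].astype(int)
    m=(im[...,2]>130)&(im[...,1]<90)&(im[...,0]<90); v,u=np.nonzero(m); uv=(u.mean()+x0,v.mean()+y0); cs.append(uv)
    print("cross",uv,unproj(s,uv,.012).round(4))
print(tri(cs).round(3))
# tray: brown mask -> region
for i,s in enumerate(S):
    r=spotter.trace("tray_in",s)[0]["region"].astype(np.uint8)
    q=cv2.boxPoints(cv2.minAreaRect(np.argwhere(r)[:,::-1].astype(np.float32)))
    print("tray",[unproj(s,p,.04).round(3).tolist() for p in q])
    hsv=cv2.cvtColor(s["img"],cv2.COLOR_BGR2HSV)
    print("board px",hsv[268,355] if i==0 else hsv[270,285])
    cv2.imwrite(f"pics/c{i}.png",cv2.resize(s["img"][190:310,260:480] if i==0 else s["img"][165:380,200:390],None,fx=3.6 if i==0 else 2.7,fy=3.6 if i==0 else 2.7,interpolation=cv2.INTER_CUBIC))
E
```

```text
green [ 0.421 -0.3    0.141]
red [ 0.504 -0.393  0.139]
blue [ 0.583 -0.31   0.143]
cross (np.float64(329.70238095238096), np.float64(274.3333333333333)) [0.6085 0.0071 0.012 ]
cross (np.float64(300.5068493150685), np.float64(249.68493150684932)) [0.6081 0.0091 0.012 ]
[0.608 0.008 0.011]
tray [[0.382, 0.005, 0.04], [0.399, 0.319, 0.04], [0.533, 0.296, 0.04], [0.515, -0.005, 0.04]]
board px [ 90  20 102]
tray [[0.508, 0.327, 0.04], [0.499, -0.014, 0.04], [0.366, 0.017, 0.04], [0.392, 0.344, 0.04]]
board px [ 98  19 145]
```

View pics/c0.png

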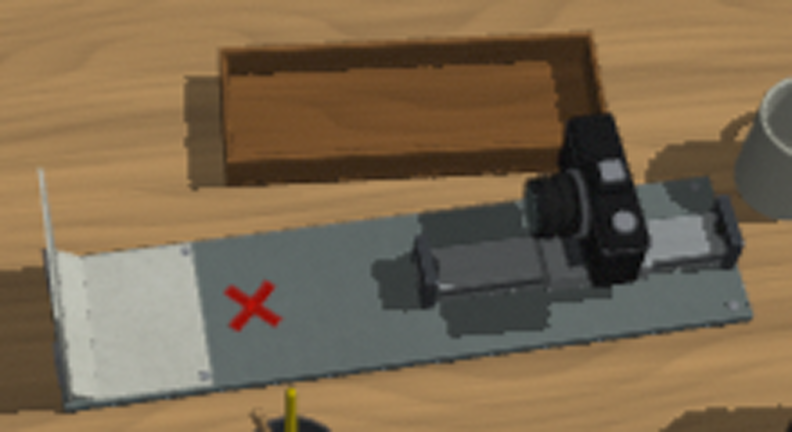

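```bash
python3 - <<'E'
from h import *
s=snapshot("scene")
f=lambda c,z: unproj(s,(c[0]/3.6+260-.36,c[1]/3.6+190-.36),z)
a,b,c=f((68,405),.012),f((750,316),.012),f((712,178),.012)
print(a,b,c,np.linalg.norm(b-a),np.linalg.norm(c-b))
th=np.arctan2(-(b-a)[0],(b-a)[1]); print("yaw rig",np.degrees(th))
cr=np.array([.608,.008]); ey=np.array([-np.sin(th),np.cos(th)]); ex=np.array([np.cos(th),np.sin(th)])
for p in(a,b,c): print("in rig", (p[:2]-cr)@ex,(p[:2]-cr)@ey)
t=[f(q,.04) for q in((222,48),(592,34),(228,165))]; print(t,np.linalg.norm(t[1]-t[0]),np.linalg.norm(t[2]-t[0]))
d=t[1]-t[0]; print("tray yaw",np.degrees(np.arctan2(-d[0],d[1])))
# camera top back edges: body right/left top corners
for q in((570,118),(612,116),(640,240),(592,245)): p=f(q,.142)[:2]-cr; print("cam",p@ex,p@ey)
E
```

```text
[ 0.67773592 -0.14147899  0.012     ] [0.66097961 0.3895904  0.012     ] [0.5350249  0.39038328 0.012     ] 0.5313336709352824 0.12595720705785762
yaw rig 1.807198045622061
in rig 0.0649872186707237 -0.1516038500865287
in rig 0.0649872186707237 0.3797298208487537
in rig -0.060879839361787064 0.3844944522150386
[array([0.38266594, 0.00819735, 0.04      ]), array([0.4029392 , 0.31494864, 0.04      ]), array([0.49626521, 0.00057183, 0.04      ])] 0.3074204979126035 0.11385492459645795
tray yaw -3.7811923247451946
cam -0.053904746428779696 0.24485981402452392
cam -0.05117793079795431 0.27616460671307674
cam 0.05493662484469586 0.27013270304238257
cam 0.054052114304864826 0.23520333824277737
```

```bash
cat >> h.py <<'E'
CR=np.array([.608,.008]); TH=np.radians(1.8)
def rig(x,y): return CR+[x*np.cos(TH)-y*np.sin(TH), x*np.sin(TH)+y*np.cos(TH)]
def goto(x,y,z,yaw,T=None):
    "tool-frame shift (m) and rotvec (deg) from T (default now); also returns target"
    T=tool() if T is None else T
    G=np.eye(4); G[:3,3]=[x,y,z]; G[:3,:3]=R.from_euler('xyz',[np.pi,0,np.radians(yaw)]).as_matrix()
    D=np.linalg.inv(T)@G
    print((x,y,z,yaw),"->",D[:3,3].round(4).tolist(),R.from_matrix(D[:3,:3]).as_rotvec(degrees=True).round(2).tolist()); return G
def st():
    o=robot.get_obs(); print("t",round(o["time"],2),"pos",o["tool_pos"].round(4),"rot",np.degrees(o["ee_rot"]).round(1),"j",np.degrees(o["joint_positions"]).round(0),"F",o["wrist_force"].round(1),"w",round(o["width"],4),"ff",round(o["finger_force"],1))
E
python3 - <<'E'
from h import *
goto(.23,-.48,.32,22.8); goto(.53,.25,.32,1.8)
E
```

```text
(0.23, -0.48, 0.32, 22.8) -> [0.0261, -0.0184, -0.1035] [0.0, -0.0, -0.01]
(0.53, 0.25, 0.32, 1.8) -> [0.5854, -0.5752, -0.1035] [0.0, -0.0, 20.99]
```

Request:
{"op": "servo_tool", "data": {
  "commands": [0.026,-0.018,-0.1,0,0,0,0.094,0.026,-0.018,-0.1035,0,0,0,0.094,0.3,-0.29,-0.1035,0,0,0,0.094,0.3,-0.29,-0.1035,0,0,0,0.094,0.3,-0.29,-0.1035,0,0,0,0.094,0.3,-0.29,-0.1035,0,0,0,0.094,0.3,-0.29,-0.1035,0,0,0,0.094,0.3,-0.29,-0.1035,0,0,0,0.094,0.3,-0.29,-0.1035,0,0,0,0.094,0.3,-0.29,-0.1035,0,0,0,0.094]
}}

```text
time: 2.55
tool_pos: [0.3774, -0.1233, 0.3201]
ee_rot: [3.141, 0.0, 0.4]
wrist_force: [0.4, -1.2, -0.1]
width: 0.0941
finger_force: 0.0
```

Request:
{"op": "servo_tool", "data": {
  "commands": [0.285,-0.285,0,0,0,21,0.094,0.285,-0.285,0,0,0,21,0.094,0.285,-0.285,0,0,0,21,0.094,0.285,-0.285,0,0,0,21,0.094,0.285,-0.285,0,0,0,21,0.094,0.285,-0.285,0,0,0,21,0.094,0.285,-0.285,0,0,0,21,0.094,0.285,-0.285,0,0,0,21,0.094,0.285,-0.285,0,0,0,21,0.094]
}}

```text
time: 3.68
tool_pos: [0.5305, 0.2476, 0.3195]
ee_rot: [3.14, 0.001, 0.029]
wrist_force: [0.0, 0.8, 0.1]
width: 0.0939
finger_force: 0.0
```

```bash
python3 - <<'E'
from h import *
st()
s,E=wrist(); cv2.imwrite("pics/w1.png",s["img"])
for k in("camera","camera_grip","rig","tray_in"):
    for r in spotter.trace(k,s)[:2]: print(k,round(r["conf"],2),r["box"])
for x,y,z in((-.058,.257-.018,.142),(-.058,.257+.018,.142),(-.04,.257,.142),(.058,.257,.142)): print((x,y),proj(s,[*rig(x,y),z],E).round(0))
E
```

```text
t 3.67 pos [0.5305 0.2476 0.3195] rot [1.799e+02 1.000e-01 1.600e+00] j [ 20.  10.  61.  -0. 109. 108.] F [0.  0.8 0.1] w 0.0939 ff 0.0
camera 0.56 [253.0, 55.9, 101.7, 149.2]
camera_grip 0.61 [252.1, 52.8, 103.0, 151.6]
rig 0.9 [177.2, 54.2, 462.8, 149.0]
tray_in 0.72 [248.5, 205.6, 288.6, 122.1]
tray_in 0.21 [174.4, 53.0, 465.6, 152.3]
(-0.058, 0.23900000000000002) [320. 203.]
(-0.058, 0.275) [276. 204.]
(-0.04, 0.257) [298. 182.]
(0.058, 0.257) [296.  52.]
```

View pics/w1.png

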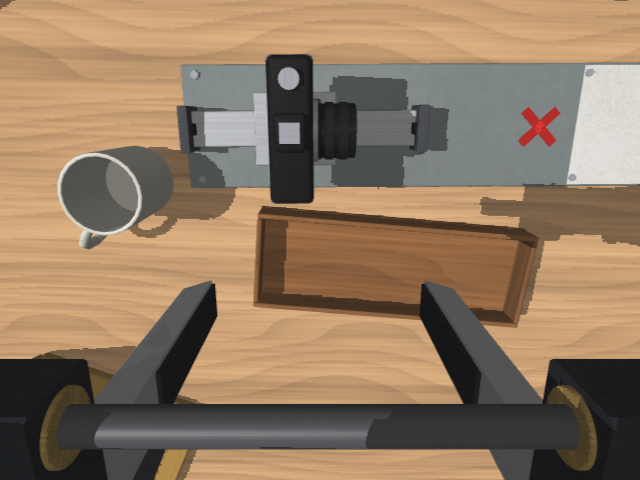

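```bash
python3 - <<'E'
from h import *
s,E=wrist()
u=lambda p,z:unproj(s,p,z,E)[:2].round(4)
print("cross",u((540,127),.012)); a,b=u((182,66),.012),u((585,64),.012);print("board far edge",a,b,"yaw",np.degrees(np.arctan2(-(a-b)[0],(a-b)[1])))
print("left corner bottom",u((193,187),.012))
c=[u(p,.142) for p in((267,203),(313,203),(267,55),(313,55))]; print("cam",c,(c[0]+c[1])/2,(c[2]+c[3])/2)
t=[u(p,.04) for p in((262,207),(538,238),(517,326),(254,305))]; print("tray",t,np.mean(t,0)); d=t[0]-t[1]; print(np.degrees(np.arctan2(-d[0],d[1])),np.linalg.norm(d),np.linalg.norm(t[1]-t[2]))
E
```

```text
cross [0.6074 0.0066]
board far edge [0.6584 0.3935] [ 0.6724 -0.0295] yaw 1.8956222586147538
left corner bottom [0.5307 0.3888]
cam [array([0.541, 0.29 ]), array([0.542 , 0.2517]), array([0.6552, 0.2894]), array([0.6562, 0.2545])] [0.5415  0.27085] [0.6557  0.27195]
tray [array([0.5157, 0.3072]), array([0.4894, 0.0025]), array([0.3815, 0.0086]), array([0.3998, 0.3174])] [0.4466   0.158925]
-4.933224380878538 0.3058329282467798 0.10807229062067666
```

```bash
python3 - <<'E'
from h import *
goto(.555,.270,.123,1.9);goto(.555,.270,.17,1.9)
E
```

```text
(0.555, 0.27, 0.123, 1.9) -> [0.0257, -0.0207, 0.1979] [-0.01, -0.08, -0.21]
(0.555, 0.27, 0.17, 1.9) -> [0.0258, -0.0207, 0.1509] [-0.01, -0.08, -0.21]
```

Request:
{"op": "servo_tool", "data": {
  "commands": [0.026,-0.0207,0.15,0,0,-0.2,0.094,0.026,-0.0207,0.15,0,0,-0.2,0.094,0.026,-0.0207,0.15,0,0,-0.2,0.094,0.026,-0.0207,0.175,0,0,-0.2,0.094,0.026,-0.0207,0.198,0,0,-0.2,0.094,0.026,-0.0207,0.198,0,0,-0.2,0.094,0.026,-0.0207,0.198,0,0,-0.2,0.02,0.026,-0.0207,0.198,0,0,-0.2,0.02,0.026,-0.0207,0.198,0,0,-0.2,0.02,0.026,-0.0207,0.198,0,0,-0.2,0.02]
}}

```text
time: 5.22
tool_pos: [0.5552, 0.2712, 0.1226]
ee_rot: [-3.141, -0.001, 0.035]
wrist_force: [1.0, 0.1, -0.3]
width: 0.0573
finger_force: 0.0
```

```bash
python3 -c "
from h import *
st()"
```

```text
t 5.22 pos [0.5552 0.2712 0.1226] rot [-1.8e+02 -1.0e-01  2.0e+00] j [ 21.  16.  77.  -0.  87. 109.] F [ 1.   0.1 -0.3] w 0.0573 ff 0.0
```

Request:
{"op": "servo_tool", "data": {
  "commands": [0,0,0,0,0,0,0.02,0,0,0,0,0,0,0.02,0,0,0,0,0,0,0.02,0,0,0,0,0,0,0.02,0,0.01,0,0,0,0,0.02,0,0.025,0,0,0,0,0.02,0,0.045,0,0,0,0,0.02,0,0.065,0,0,0,0,0.02,0,0.08,0,0,0,0,0.02,0,0.09,0,0,0,0,0.02]
}}

```text
time: 6.48
tool_pos: [0.5574, 0.2037, 0.121]
ee_rot: [-3.093, -0.004, 0.043]
wrist_force: [5.2, 61.9, -14.9]
width: 0.0439
finger_force: 30.1
```

Request:
{"op": "servo_tool", "data": {
  "commands": [0,0.01,0,0,0,0,0.02,0,0.018,0,0,0,0,0.02,0,0.024,0,0,0,0,0.02,0,0.028,0,0,0,0,0.02,0,0.031,0,0,0,0,0.02,0,0.031,0,0,0,0,0.02,0,0.031,0,0,0,0,0.02]
}}

```text
time: 7.35
tool_pos: [0.5586, 0.1787, 0.1195]
ee_rot: [-3.086, -0.005, 0.047]
wrist_force: [8.3, 72.2, -18.7]
width: 0.0939
finger_force: 35.3
```

```bash
python3 -c "
from h import *
st()"
```

```text
t 7.35 pos [0.5586 0.1787 0.1195] rot [-176.8   -0.3    2.7] j [10. 11. 83.  3. 85. 97.] F [  8.3  72.2 -18.7] w 0.0939 ff 35.3
```

Request:
{"op": "servo_tool", "data": {
  "commands": [0,-0.01,0,0,0,0,0.094,0,-0.02,0,0,0,0,0.094,0,-0.028,0,0,0,0,0.094,0,-0.036,0,0,0,0,0.094,0,-0.04,0,0,0,0,0.094,0,-0.04,0,0,0,0,0.094]
}}

```text
time: 8.1
tool_pos: [0.5579, 0.1894, 0.122]
ee_rot: [3.141, 0.0, 0.034]
wrist_force: [0.6, 0.3, -0.5]
width: 0.0939
finger_force: 0.0
```

```bash
python3 - <<'E'
from h import *
st()
s=snapshot("scene"); cv2.imwrite("pics/s2.png",cv2.resize(s["img"][170:310,260:480],None,fx=3.6,fy=3.6,interpolation=cv2.INTER_CUBIC))
E
```

```text
t 8.1 pos [0.5579 0.1894 0.122 ] rot [180.    0.    1.9] j [ 13.  12.  81.  -0.  87. 101.] F [ 0.6  0.3 -0.5] w 0.0939 ff 0.0
```

View pics/s2.png

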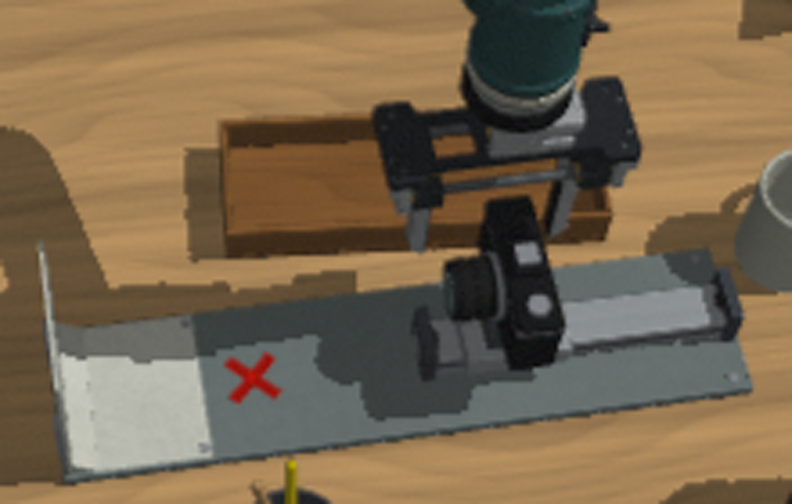

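Request:
{"op": "servo_tool", "data": {
  "commands": [0,0,-0.05,0,0,0,0.094,0,0,-0.1,0,0,0,0.094,-0.02,0,-0.15,0,0,0,0.094,-0.02,0.05,-0.2,0,0,0,0.094,-0.02,0.05,-0.2,0,0,0,0.094,-0.02,0.05,-0.2,0,0,0,0.094]
}}

```text
time: 8.9
tool_pos: [0.5396, 0.1391, 0.3215]
ee_rot: [-3.141, 0.0, 0.033]
wrist_force: [-0.0, -0.3, -0.6]
width: 0.094
finger_force: 0.0
```

```bash
python3 - <<'E'
from h import *
st()
s,E=wrist(); cv2.imwrite("pics/w2.png",s["img"])
for k in("camera","camera_grip"):
    for r in spotter.trace(k,s)[:1]: print(k,round(r["conf"],2),r["box"])
print("lens front expected z.11:",proj(s,[*rig(0,.146),.11],E),"z.134",proj(s,[*rig(0,.146),.134],E))
S=snapshot("scene")
b=spotter.trace("mug",S)[0]["box"]; print(b,unproj(S,(b[0]+b[2]/2,b[1]+b[3]),0).round(3))
for n,q in dict(green=(211,203),red=(176,232),blue=(207,254)).items():
    b=[r["box"] for r in spotter.trace(n,S) if r["box"][2]<60][:1]; print(n,b)
E
```

```text
t 8.9 pos [0.5396 0.1391 0.3215] rot [-180.     0.     1.9] j [  9.   6.  65.   0. 108.  97.] F [-0.  -0.3 -0.6] w 0.094 ff 0.0
camera 0.78 [209.1, 62.2, 91.9, 146.7]
camera_grip 0.74 [205.3, 58.8, 97.6, 152.1]
lens front expected z.11: [302.19170261 136.9465146 ] z.134 [301.17441691 138.34437061]
[465.8, 207.2, 37.1, 40.1] [0.564 0.466 0.   ]
green [[201.1, 195.1, 31.0, 46.8]]
red [[168.7, 225.3, 31.1, 47.0]]
blue [[198.9, 247.6, 29.3, 39.7]]
```

View pics/w2.png

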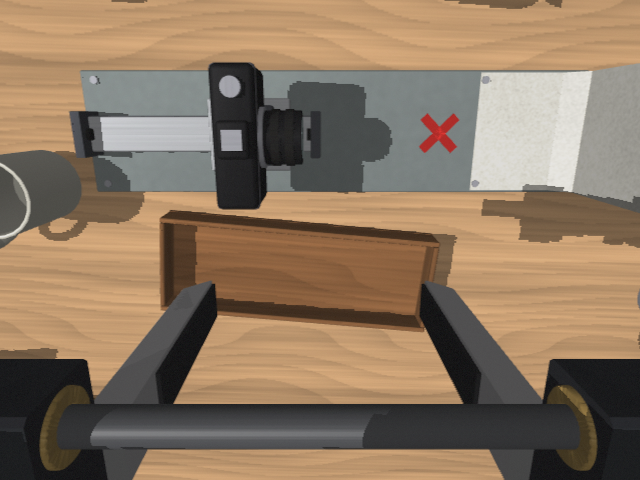

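```bash
python3 - <<'E'
from h import *
s,E=wrist()
print("cross",unproj(s,(438,133),.012,E).round(4))
t=[unproj(s,p,.04,E)[:2].round(4) for p in((163,213),(438,239),(420,328),(163,308))]; print("tray",t,np.mean(t,0)); 
goto(.46,-.32,.36,1.9)
E
```

```text
cross [0.6074 0.0095 0.012 ]
tray [array([0.5137, 0.3063]), array([0.4947, 0.0043]), array([0.3849, 0.013 ]), array([0.4005, 0.3139])] [0.44845  0.159375]
(0.46, -0.32, 0.36, 1.9) -> [-0.0957, 0.4568, -0.0385] [0.01, 0.07, 0.13]
```

Lens front sits at px 302 as expected for the front stop; cross at (0.6075, 0.008). On to the bottles.

Request:
{"op": "servo_tool", "data": {
  "commands": [-0.096,0.457,-0.038,0,0,0,0.094,-0.096,0.457,-0.038,0,0,0,0.094,-0.096,0.457,-0.038,0,0,0,0.094,-0.096,0.457,-0.038,0,0,0,0.094,-0.096,0.457,-0.038,0,0,0,0.094,-0.096,0.457,-0.038,0,0,0,0.094,-0.096,0.457,-0.038,0,0,0,0.094,-0.096,0.457,-0.038,0,0,0,0.094,-0.096,0.457,-0.038,0,0,0,0.094]
}}

```text
time: 10.48
tool_pos: [0.4589, -0.3225, 0.3591]
ee_rot: [-3.141, 0.001, 0.031]
wrist_force: [0.4, -0.1, -0.3]
width: 0.094
finger_force: 0.0
```

```bash
cat >> h.py <<'E'
def cap(s,E,name):
    "cap centre (z .157) and flap yaw, from wrist picture"
    rs=[r for r in spotter.trace(name,s) if r["conf"]>.3][:2]
    for r in rs: print(name,round(r["conf"],2),np.round(r["box"]))
E
python3 - <<'E'
from h import *
st()
s,E=wrist(); cv2.imwrite("pics/w3.png",s["img"]); np.savez("w3.npz",img=s["img"],K=s["camera_matrix"],E=E)
for k in("green","blue","red"): cap(s,E,k)
for k in((.421,-.30),(.504,-.393),(.583,-.31)): print(proj(s,[*k,.157],E).round(0))
E
```

```text
t 10.47 pos [ 0.4589 -0.3225  0.3591] rot [-1.8e+02  1.0e-01  1.8e+00] j [-41.   8.  60.  -0. 113.  47.] F [ 0.4 -0.1 -0.3] w 0.094 ff 0.0
green 0.87 [262. 186.  71.  84.]
blue 0.64 [276.  31.  72.  80.]
red 0.86 [347. 118.  76.  73.]
red 0.58 [301.   3.  89.  23.]
[291. 251.]
[400. 163.]
[306.  61.]
```

View pics/w3.png

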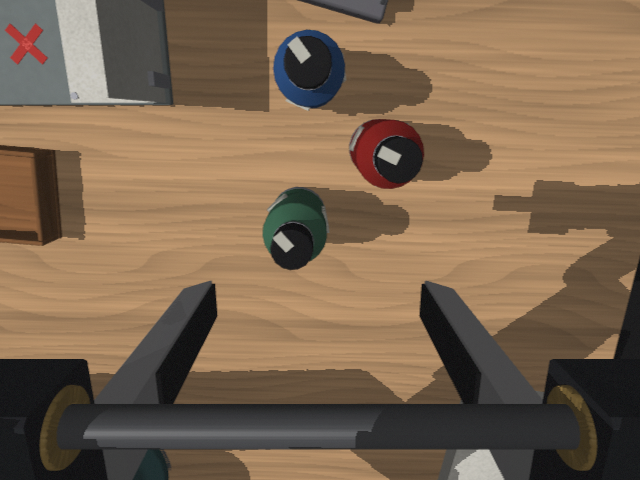

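```bash
cat >> h.py <<'E'
def cap2(s,E,P,v=True):
    "P: rough xy; refine cap-top centre at z=.157 and flap yaw"
    u0=proj(s,[*P,.157],E); rad=np.linalg.norm(proj(s,[P[0]+.02,P[1],.157],E)-u0)
    g=s["img"].astype(int); V,U=np.mgrid[:480,:640]
    for k in range(6):
        near=np.hypot(U-u0[0],V-u0[1])<rad*(1.9 if k<2 else 1.4)
        dark=near&(g.max(2)<62)&(np.ptp(g,2)<18)
        n,lab,stt,c=cv2.connectedComponentsWithStats(dark.astype(np.uint8))
        if n<2: break
        i=1+np.argmax(stt[1:,4]); pts=np.argwhere(lab==i)[:,::-1].astype(np.float32)
        u0=np.array(cv2.minEnclosingCircle(pts)[0])
    (cx,cy),r=cv2.minEnclosingCircle(pts)
    fl=(np.hypot(U-u0[0],V-u0[1])<rad*1.15)&(g.min(2)>130)
    f=np.argwhere(fl)[:,::-1].astype(float); w=np.array([unproj(s,p,.16,E)[:2] for p in f]); m=w.mean(0)
    ev=np.linalg.svd(w-m)[2][0]; C=unproj(s,u0,.157,E)[:2]
    if ev@(m-C)<0: ev=-ev
    d=m-C
    print("cap px",u0.round(1),"r",round(r,1),"exp",round(rad,1),"xy",C.round(4),"flap n",len(f),"yaw pca",np.degrees(np.arctan2(ev[1],ev[0])).round(1),"yaw cen",np.degrees(np.arctan2(d[1],d[0])).round(1))
    return C
E
python3 - <<'E'
from h import *
z=np.load("w3.npz"); s=dict(img=z["img"],camera_matrix=z["K"]); E=z["E"]
for k in((.421,-.30),(.504,-.393),(.583,-.31)): cap2(s,E,k)
E
```

```text
cap px [297.6 244.9] r 27.9 exp 21.0 xy [ 0.4267 -0.3057] flap n 190 yaw pca 40.4 yaw cen 75.2
cap px [398.  158.7] r 24.1 exp 23.8 xy [ 0.5073 -0.3912] flap n 234 yaw pca 65.8 yaw cen 71.1
cap px [307.5  62.4] r 26.7 exp 26.9 xy [ 0.5822 -0.3112] flap n 293 yaw pca 39.6 yaw cen 38.4
```

```bash
python3 - <<'E'
from h import *
goto(.425,-.30,.28,60)
E
```

```text
(0.425, -0.3, 0.28, 60) -> [-0.0342, -0.0205, 0.0802] [0.01, -0.03, -57.9]
```

Request:
{"op": "servo_tool", "data": {
  "commands": [-0.034,-0.02,0.08,0,0,-58,0.094,-0.034,-0.02,0.08,0,0,-58,0.094,-0.034,-0.02,0.08,0,0,-58,0.094,-0.034,-0.02,0.08,0,0,-58,0.094,-0.034,-0.02,0.08,0,0,-58,0.094,-0.034,-0.02,0.08,0,0,-58,0.094,-0.034,-0.02,0.08,0,0,-58,0.094,-0.034,-0.02,0.08,0,0,-58,0.094]
}}

```text
time: 11.68
tool_pos: [0.4251, -0.3009, 0.2802]
ee_rot: [3.141, 0.0, 1.047]
wrist_force: [0.2, 0.6, -0.1]
width: 0.094
finger_force: 0.0
```

```bash
python3 - <<'E'
from h import *
st()
s,E=wrist(); cv2.imwrite("pics/w4.png",s["img"][:360,150:520]); np.savez("w4.npz",img=s["img"],K=s["camera_matrix"],E=E)
cap2(s,E,(.426,-.3005)); print(proj(s,[.426,-.3005,.157],E))
E
```

```text
t 11.68 pos [ 0.4251 -0.3009  0.2802] rot [180.   0.  60.] j [-42.   1.  76.   0. 103. -12.] F [ 0.2  0.6 -0.1] w 0.094 ff 0.0
cap px [315.2 231.5] r 31.9 exp 28.0 xy [ 0.4251 -0.2992] flap n 336 yaw pca 41.6 yaw cen 58.6
[317.19685215 232.45087678]
```

View pics/w4.png

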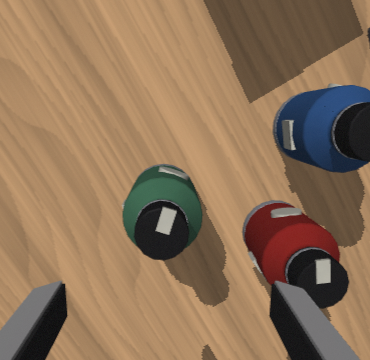

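```bash
python3 - <<'E'
from h import *
z=np.load("w4.npz"); s=dict(img=z["img"],camera_matrix=z["K"]); E=z["E"]
C=unproj(s,(312.5,229.5),.157,E); print(C)
goto(C[0],C[1],.132,42)
E
```

```text
[ 0.42419517 -0.29693241  0.157     ]
(np.float64(0.42419516755835857), np.float64(-0.29693241168412426), 0.132, 42) -> [0.0032, -0.0029, 0.1482] [0.02, 0.0, 18.0]
```

Request:
{"op": "servo_tool", "data": {
  "commands": [0.003,-0.002,0,0,0,10,0.07,0.003,-0.002,0,0,0,18,0.07,0.003,-0.002,0.05,0,0,18,0.07,0.003,-0.002,0.09,0,0,18,0.07,0.003,-0.002,0.12,0,0,18,0.07,0.003,-0.002,0.14,0,0,18,0.07,0.003,-0.002,0.148,0,0,18,0.07,0.003,-0.002,0.148,0,0,18,0.07,0.003,-0.002,0.148,0,0,18,0.03,0.003,-0.002,0.148,0,0,18,0.03]
}}

```text
time: 12.98
tool_pos: [0.4251, -0.2986, 0.1332]
ee_rot: [3.139, -0.0, 0.733]
wrist_force: [-0.7, 0.3, 0.0]
width: 0.0533
finger_force: 0.0
```

Request:
{"op": "servo_tool", "data": {
  "commands": [0,0,0,0,0,0,0.03,0,0,0,0,0,0,0.03,0,0,0,0,0,0,0.03,0,0,0,0,0,0,0.03,0,0,0,0,0,0,0.03,0,0,-0.02,0,0,0,0.03,0,0,-0.02,0,0,0,0.03,0,0,-0.02,0,0,0,0.03]
}}

```text
time: 13.98
tool_pos: [0.4242, -0.2978, 0.1508]
ee_rot: [-3.14, 0.0, 0.733]
wrist_force: [-0.1, 0.5, -1.4]
width: 0.0398
finger_force: 30.0
```

```bash
python3 - <<'E'
from h import *
st()
goto(.4242,-.297,.34,42); goto(.6075,.008,.34,91.8); goto(.6075,.008,.182,91.8)
E
```

```text
t 13.97 pos [ 0.4242 -0.2978  0.1508] rot [-179.9    0.    42. ] j [-41.   2.  89.  -0.  89.   7.] F [-0.1  0.5 -1.4] w 0.0398 ff 30.0
(0.4242, -0.297, 0.34, 42) -> [0.0005, -0.0009, -0.1892] [-0.09, 0.01, -0.01]
(0.6075, 0.008, 0.34, 91.8) -> [0.3408, -0.1049, -0.1891] [-0.09, -0.03, -49.81]
(0.6075, 0.008, 0.182, 91.8) -> [0.3408, -0.1047, -0.0311] [-0.09, -0.03, -49.81]
```

Request:
{"op": "servo_tool", "data": {
  "commands": [0,0,-0.03,0,0,0,0.03,0,0,-0.07,0,0,0,0.03,0,0,-0.115,0,0,0,0.03,0,0,-0.155,0,0,0,0.03,0,0,-0.18,0,0,0,0.03,0.01,-0.003,-0.19,0,0,-1,0.03,0.03,-0.01,-0.19,0,0,-4,0.03,0.06,-0.02,-0.19,0,0,-8,0.03,0.1,-0.03,-0.19,0,0,-14,0.03,0.14,-0.04,-0.19,0,0,-20,0.03]
}}

```text
time: 15.22
tool_pos: [0.5023, -0.1729, 0.3399]
ee_rot: [-3.138, -0.0, 1.086]
wrist_force: [1.1, 0.9, -2.4]
width: 0.0394
finger_force: 30.0
```

```bash
python3 - <<'E'
from h import *
st()
goto(.6075,.008,.34,91.8)
E
```

```text
t 15.22 pos [ 0.5023 -0.1729  0.3399] rot [-179.8   -0.    62.2] j [-25.   3.  66.   0. 110.   3.] F [ 1.1  0.9 -2.4] w 0.0394 ff 30.0
(0.6075, 0.008, 0.34, 91.8) -> [0.2091, 0.0088, -0.0002] [-0.18, -0.06, -29.57]
```

Request:
{"op": "servo_tool", "data": {
  "commands": [0.04,0.001,0,0,0,-6,0.03,0.085,0.003,0,0,0,-12,0.03,0.13,0.005,0,0,0,-18,0.03,0.17,0.007,0,0,0,-24,0.03,0.195,0.008,0,0,0,-28,0.03,0.209,0.009,0.005,0,0,-29.6,0.03,0.209,0.009,0.03,0,0,-29.6,0.03,0.209,0.009,0.065,0,0,-29.6,0.03,0.209,0.009,0.1,0,0,-29.6,0.03,0.209,0.009,0.13,0,0,-29.6,0.03]
}}

```text
time: 16.48
tool_pos: [0.6068, 0.0054, 0.2088]
ee_rot: [-3.138, -0.0, 1.598]
wrist_force: [-0.6, 0.0, -1.3]
width: 0.0395
finger_force: 30.0
```

Request:
{"op": "servo_tool", "data": {
  "commands": [0,0,0.02,0,0,0,0.03,0,0,0.028,0,0,0,0.03,0,0,0.028,0,0,0,0.03,0,0,0.028,0,0,0,0.03]
}}

```text
time: 16.98
tool_pos: [0.6085, 0.0054, 0.1852]
ee_rot: [3.14, 0.0, 1.598]
wrist_force: [-0.8, 0.8, -2.5]
width: 0.0398
finger_force: 30.0
```

```bash
python3 - <<'E'
from h import *
st()
goto(.6075,.008,.182,91.8)
a=snapshot("scene");b=snapshot("side")
A=cv2.resize(a["img"][180:300,270:450],(600,400),interpolation=cv2.INTER_CUBIC); B=cv2.resize(b["img"][150:310,220:360],(350,400),interpolation=cv2.INTER_CUBIC)
cv2.imwrite("pics/g1.png",cv2.resize(np.hstack([A,B]),(800,337)))
for s in(a,b): print(proj(s,[.6075,.008,.05]),proj(s,[.6075,.008,.207]), proj(s,[*rig(0,.034),.11]))
E
```

```text
t 16.98 pos [0.6085 0.0054 0.1852] rot [179.9   0.   91.6] j [-5. 13. 73. -0. 94. -6.] F [-0.8  0.8 -2.5] w 0.0398 ff 30.0
(0.6075, 0.008, 0.182, 91.8) -> [0.0026, -0.0009, 0.0032] [0.12, 0.02, -0.22]
[330.13165472 267.57355289] [330.7727307  237.73129018] [343.06977848 255.42393355]
[300.37511549 241.19788321] [298.26455625 203.49664656] [294.47517295 236.24499066]
```

View pics/g1.png

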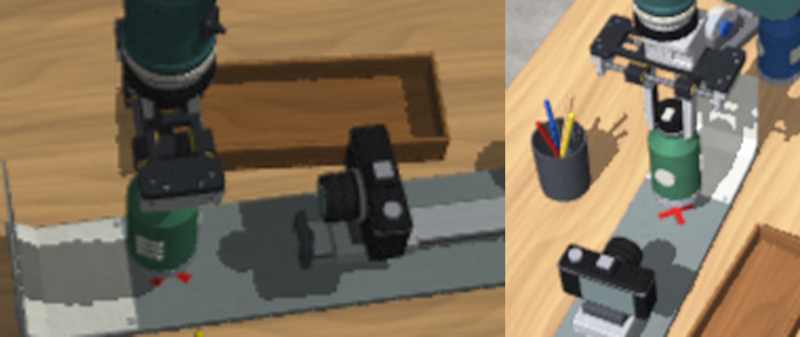

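Request:
{"op": "servo_tool", "data": {
  "commands": [0.0026,-0.001,0.003,0,0,0,0.03,0.0026,-0.001,0.003,0,0,0,0.03,0.0026,-0.001,0.003,0,0,0,0.03,0.0026,-0.001,0.003,0,0,0,0.03,0.0026,-0.001,0.003,0,0,0,0.03,0.0026,-0.001,0.003,0,0,0,0.03,0.0026,-0.001,0.003,0,0,0,0.03,0.0026,-0.001,0.003,0,0,0,0.03,0.0026,-0.001,0.003,0,0,0,0.03,0.0026,-0.001,0.003,0,0,0,0.03]
}}

```text
time: 18.32
tool_pos: [0.6069, 0.0082, 0.181]
ee_rot: [3.142, 0.0, 1.599]
wrist_force: [0.4, -0.0, -1.5]
width: 0.0396
finger_force: 30.0
```

Request:
{"op": "servo_tool", "data": {
  "commands": [0,0,0,0,0,5,0.03,0,0,0,0,0,12,0.03,0,0,0,0,0,20,0.03,0,0,0,0,0,28,0.03,0,0,0,0,0,36,0.03,0,0,0,0,0,44,0.03,0,0,0,0,0,50,0.03,0,0,0,0,0,56,0.03,0,0,0,0,0,60,0.03,0,0,0,0,0,60,0.03]
}}

```text
time: 19.58
tool_pos: [0.6069, 0.0082, 0.181]
ee_rot: [3.141, -0.0, 0.552]
wrist_force: [0.6, -1.1, -2.0]
width: 0.0395
finger_force: 30.0
```

Request:
{"op": "servo_tool", "data": {
  "commands": [0,0,0,0,0,5,0.03,0,0,0,0,0,12,0.03,0,0,0,0,0,20,0.03,0,0,0,0,0,28,0.03,0,0,0,0,0,36,0.03,0,0,0,0,0,44,0.03,0,0,0,0,0,50,0.03,0,0,0,0,0,56,0.03,0,0,0,0,0,60,0.03,0,0,0,0,0,60,0.03]
}}

```text
time: 20.82
tool_pos: [0.6069, 0.0081, 0.181]
ee_rot: [3.142, -0.0, -0.494]
wrist_force: [-0.0, 0.7, -1.8]
width: 0.04
finger_force: 30.0
```

```bash
python3 - <<'E'
from h import *
st(); goto(.6075,.008,.182,91.8-120)
E
```

```text
t 20.82 pos [0.6069 0.0081 0.181 ] rot [180.   -0.  -28.3] j [ -5.  13.  74.  -0.  94. 114.] F [-0.   0.7 -1.8] w 0.04 ff 30.0
(0.6075, 0.008, 0.182, -28.200000000000003) -> [0.0006, -0.0002, -0.001] [0.0, -0.0, -0.1]
```

Request:
{"op": "servo_tool", "data": {
  "commands": [0,0,0,0,0,0,0.03,0,0,0,0,0,0,0.03,0,0,0,0,0,0,0.03,0,0,0,0,0,0,0.03,0,0,0,0,0,0,0.03,0,0,0,0,0,0,0.03,0,0,0,0,0,0,0.03,0,0,0,0,0,0,0.03,0,0,0,0,0,0,0.03,0,0,0,0,0,0,0.03]
}}

```text
time: 22.08
tool_pos: [0.6069, 0.0081, 0.181]
ee_rot: [3.141, -0.0, -0.496]
wrist_force: [-0.4, 0.1, -2.0]
width: 0.0398
finger_force: 30.0
```

Request:
{"op": "servo_tool", "data": {
  "commands": [0,0,0,0,0,-5,0.03,0,0,0,0,0,-13,0.03,0,0,0,0,0,-22,0.03,0,0,0,0,0,-32,0.03,0,0,0,0,0,-42,0.03,0,0,0,0,0,-52,0.03,0,0,0,0,0,-62,0.03,0,0,0,0,0,-71,0.03,0,0,0,0,0,-78,0.03,0,0,0,0,0,-80,0.03]
}}

```text
time: 23.32
tool_pos: [0.6069, 0.0082, 0.181]
ee_rot: [3.141, 0.0, 0.901]
wrist_force: [0.1, -0.2, -2.1]
width: 0.0394
finger_force: 30.0
```

Request:
{"op": "servo_tool", "data": {
  "commands": [0,0,0,0,0,-5,0.03,0,0,0,0,0,-13,0.03,0,0,0,0,0,-22,0.03,0,0,0,0,0,-32,0.03,0,0,0,0,0,-42,0.03,0,0,0,0,0,-52,0.03,0,0,0,0,0,-62,0.03,0,0,0,0,0,-71,0.03,0,0,0,0,0,-78,0.03,0,0,0,0,0,-80,0.03]
}}

```text
time: 24.58
tool_pos: [0.6069, 0.0081, 0.181]
ee_rot: [-3.142, 0.0, 2.296]
wrist_force: [0.8, -0.2, -2.0]
width: 0.0398
finger_force: 30.0
```

Request:
{"op": "servo_tool", "data": {
  "commands": [0,0,0,0,0,-5,0.03,0,0,0,0,0,-13,0.03,0,0,0,0,0,-22,0.03,0,0,0,0,0,-32,0.03,0,0,0,0,0,-42,0.03,0,0,0,0,0,-52,0.03,0,0,0,0,0,-62,0.03,0,0,0,0,0,-71,0.03,0,0,0,0,0,-78,0.03,0,0,0,0,0,-80,0.03]
}}

```text
time: 25.82
tool_pos: [0.6069, 0.0081, 0.181]
ee_rot: [-3.142, -0.0, -2.591]
wrist_force: [-0.2, -0.1, -1.6]
width: 0.0394
finger_force: 30.0
```

Request:
{"op": "servo_tool", "data": {
  "commands": [0,0,0,0,0,0,0.03,0,0,0,0,0,0,0.03,0,0,0,0,0,0,0.03,0,0,0,0,0,0,0.03,0,0,0,0,0,0,0.03,0,0,0,0,0,0,0.03,0,0,0,0,0,0,0.03,0,0,0,0,0,0,0.03,0,0,0,0,0,0,0.03,0,0,0,0,0,0,0.03]
}}

```text
time: 27.08
tool_pos: [0.6069, 0.0082, 0.181]
ee_rot: [-3.141, 0.0, -2.59]
wrist_force: [0.6, -0.7, -2.2]
width: 0.0396
finger_force: 30.0
```

```bash
python3 - <<'E'
from h import *
st()
def tray(y): a=np.radians(-4); return .448-np.sin(a)*y, .1585+np.cos(a)*y
print(tray(-.095),tray(0),tray(.095))
b=snapshot("side");cv2.imwrite("pics/g2.png",cv2.resize(b["img"][150:310,220:360],(350,400),interpolation=cv2.INTER_CUBIC))
goto(.6075,.008,.182,211.8); goto(*tray(.095),.26,86)
E
```

```text
t 27.07 pos [0.6069 0.0082 0.181 ] rot [-180.     0.  -148.4] j [  -5.   13.   74.   -0.   94. -126.] F [ 0.6 -0.7 -2.2] w 0.0396 ff 30.0
(np.float64(0.4413731349943081), np.float64(0.0637314152253167)) (np.float64(0.448), np.float64(0.1585)) (np.float64(0.45462686500569194), np.float64(0.2532685847746833))
(0.6075, 0.008, 0.182, 211.8) -> [-0.0004, -0.0004, -0.001] [-0.01, -0.0, -0.21]
(np.float64(0.45462686500569194), np.float64(0.2532685847746833), 0.26, 86) -> [0.0013, 0.2886, -0.0791] [-0.0, 0.01, 125.59]
```

View pics/g2.png

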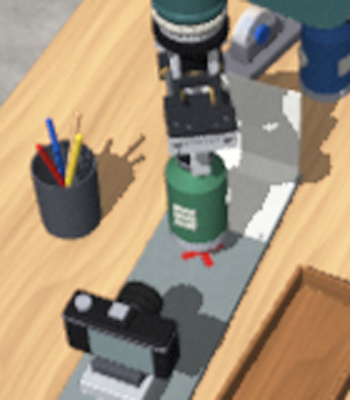

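```bash
python3 - <<'E'
from h import *
g=goto(.455,.03,.24,150); g2=goto(.4546,.2533,.24,90,g); goto(.4546,.2533,.138,90,g2)
E
```

```text
(0.455, 0.03, 0.24, 150) -> [0.1179, 0.0982, -0.059] [-0.01, 0.0, 61.59]
(0.4546, 0.2533, 0.24, 90) -> [0.112, 0.1932, 0.0] [0.0, -0.0, 60.0]
(0.4546, 0.2533, 0.138, 90) -> [0.0, -0.0, 0.102] [0.0, 0.0, -0.0]
```

Request:
{"op": "servo_tool", "data": {
  "commands": [0,0,-0.03,0,0,5,0.03,0.01,0.01,-0.055,0,0,13,0.03,0.03,0.025,-0.059,0,0,21,0.03,0.055,0.045,-0.059,0,0,29,0.03,0.08,0.067,-0.059,0,0,37,0.03,0.1,0.083,-0.059,0,0,45,0.03,0.11,0.092,-0.059,0,0,52,0.03,0.118,0.098,-0.059,0,0,58,0.03,0.118,0.098,-0.059,0,0,61.6,0.03,0.118,0.098,-0.059,0,0,61.6,0.03]
}}

```text
time: 28.38
tool_pos: [0.455, 0.0298, 0.2403]
ee_rot: [3.141, 0.001, 2.619]
wrist_force: [0.3, 0.4, -1.2]
width: 0.0397
finger_force: 30.0
```

Request:
{"op": "servo_tool", "data": {
  "commands": [0.01,0.02,0,0,0,5,0.03,0.025,0.045,0,0,0,13,0.03,0.045,0.08,0,0,0,22,0.03,0.067,0.115,0,0,0,32,0.03,0.087,0.15,0,0,0,42,0.03,0.102,0.175,0,0,0,51,0.03,0.11,0.189,0,0,0,57,0.03,0.112,0.193,0,0,0,60,0.03,0.112,0.193,0,0,0,60,0.03,0.112,0.193,0,0,0,60,0.03]
}}

```text
time: 29.62
tool_pos: [0.4546, 0.2527, 0.2399]
ee_rot: [-3.141, 0.0, 1.572]
wrist_force: [-0.3, 0.4, -1.3]
width: 0.0397
finger_force: 30.0
```

```bash
python3 - <<'E'
from h import *
st(); goto(.4546,.2533,.138,90)
a=snapshot("scene");s,E=wrist()
A=cv2.resize(a["img"][180:300,300:480],(600,400),interpolation=cv2.INTER_CUBIC); 
cv2.imwrite("pics/g3.png",cv2.resize(np.hstack([A,cv2.resize(s["img"],(533,400))]),(800,282)))
E
```

```text
t 29.62 pos [0.4546 0.2527 0.2399] rot [-180.    0.   90.] j [23.  1. 80. -0. 99. 23.] F [-0.3  0.4 -1.3] w 0.0397 ff 30.0
(0.4546, 0.2533, 0.138, 90) -> [0.0006, -0.0, 0.1019] [-0.01, 0.02, 0.04]
```

View pics/g3.png

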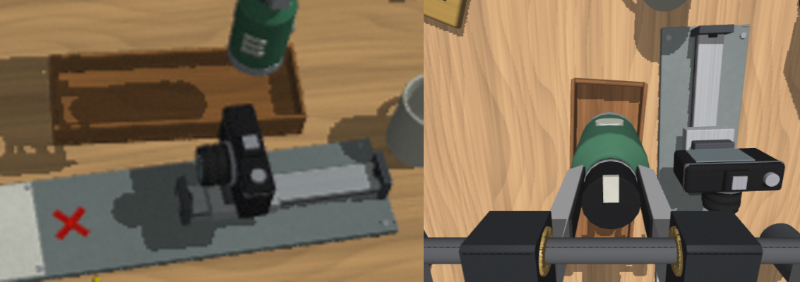

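Request:
{"op": "servo_tool", "data": {
  "commands": [0,0,0.03,0,0,0,0.03,0,0,0.06,0,0,0,0.03,0,0,0.08,0,0,0,0.03,0,0,0.092,0,0,0,0.03,0,0,0.098,0,0,0,0.03,0,0,0.101,0,0,0,0.03,0,0,0.102,0,0,0,0.03,0,0,0.102,0,0,0,0.03,0,0,0.102,0,0,0,0.05,0,0,0.102,0,0,0,0.065]
}}

```text
time: 30.98
tool_pos: [0.455, 0.2531, 0.1387]
ee_rot: [3.14, -0.0, 1.571]
wrist_force: [0.1, -0.8, -1.3]
width: 0.0563
finger_force: 0.0
```

Request:
{"op": "servo_tool", "data": {
  "commands": [0,0,0,0,0,0,0.07,0,0,0,0,0,0,0.07,0,0,-0.02,0,0,0,0.07,0,0,-0.06,0,0,0,0.07,0,0,-0.12,0,0,0,0.07,0,0,-0.17,0,0,0,0.07,0,0,-0.17,0,0,0,0.07]
}}

```text
time: 31.85
tool_pos: [0.4562, 0.2537, 0.3138]
ee_rot: [3.131, -0.004, 1.571]
wrist_force: [-1.2, -0.1, -0.3]
width: 0.07
finger_force: 0.0
```

```bash
python3 - <<'E'
from h import *
st(); s,E=wrist(); cap2(s,E,(.4546,.2533)); cap(s,E,"green")
S=snapshot("scene")
for k in("green","blue","red"): cap(S,None,k)
goto(.54,-.32,.33,40)
E
```

```text
t 31.85 pos [0.4562 0.2537 0.3138] rot [179.4  -0.2  90. ] j [ 23.   1.  72.  -0. 107.  23.] F [-1.2 -0.1 -0.3] w 0.07 ff 0.0
cap px [311.8 227. ] r 27.6 exp 25.2 xy [0.4536 0.2499] flap n 300 yaw pca 92.6 yaw cen 89.7
green 0.92 [274. 164.  76.  89.]
green 0.9 [391. 184.  34.  46.]
green 0.39 [183. 296.  50.  32.]
blue 0.72 [209. 253.  34.  43.]
red 0.64 [167. 227.  35.  44.]
red 0.52 [215. 254.  28.  43.]
(0.54, -0.32, 0.33, 40) -> [-0.5727, 0.0861, -0.0237] [-0.16, 0.18, 49.99]
```

Request:
{"op": "servo_tool", "data": {
  "commands": [-0.06,0.009,-0.02,0,0,5,0.07,-0.12,0.018,-0.02,0,0,10,0.07,-0.18,0.027,-0.02,0,0,15,0.07,-0.24,0.036,-0.02,0,0,20,0.07,-0.3,0.045,-0.02,0,0,26,0.07,-0.36,0.055,-0.02,0,0,32,0.07,-0.42,0.065,-0.02,0,0,38,0.07,-0.48,0.075,-0.02,0,0,44,0.07,-0.53,0.09,-0.02,0,0,50,0.07,-0.535,0.095,-0.02,0,0,50,0.07]
}}

```text
time: 33.4
tool_pos: [0.5491, -0.2852, 0.3243]
ee_rot: [-3.136, 0.002, 0.694]
wrist_force: [-0.2, 0.0, 0.5]
width: 0.07
finger_force: 0.0
```

Request:
{"op": "servo_tool", "data": {
  "commands": [0,0,0,0,0,0,0.07,0,0,0,0,0,0,0.07]
}}

```text
time: 33.65
tool_pos: [0.5495, -0.2805, 0.3284]
ee_rot: [-3.142, -0.0, 0.7]
wrist_force: [0.6, -0.3, -0.5]
width: 0.0702
finger_force: 0.0
```

```bash
python3 - <<'E'
from h import *
st(); s,E=wrist(); cv2.imwrite("pics/w5.png",s["img"][:400,100:600]); np.savez("w5.npz",img=s["img"],K=s["camera_matrix"],E=E)
cap(s,E,"blue"); cap2(s,E,(.595,-.28)); cap2(s,E,(.583,-.31))
cap(s,E,"red"); cap2(s,E,(.507,-.391))
E
```

```text
t 33.65 pos [ 0.5495 -0.2805  0.3284] rot [-180.    -0.    40.1] j [-32.  14.  55.   0. 110.  18.] F [ 0.6 -0.3 -0.5] w 0.0702 ff 0.0
blue 0.65 [308. 116.  78.  74.]
cap px [349.6 156.8] r 25.6 exp 25.6 xy [ 0.6047 -0.2683] flap n 292 yaw pca 37.4 yaw cen 36.0
cap px [349.6 156.8] r 25.6 exp 24.8 xy [ 0.6047 -0.2683] flap n 292 yaw pca 37.4 yaw cen 36.0
red 0.89 [334. 246.  66. 107.]
cap px [396.1 327.8] r 30.6 exp 21.8 xy [ 0.5184 -0.3992] flap n 36 yaw pca 60.5 yaw cen 126.0
```

View pics/w5.png

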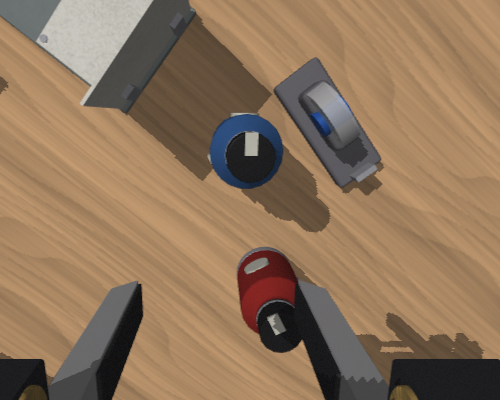

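```bash
python3 - <<'E'
from h import *
goto(.6042,-.2685,.131,38)
E
```

```text
(0.6042, -0.2685, 0.131, 38) -> [0.0496, 0.0257, 0.198] [0.07, -0.03, 2.11]
```

Request:
{"op": "servo_tool", "data": {
  "commands": [0.03,0.015,0,0,0,2,0.07,0.0496,0.0257,0.03,0,0,2,0.07,0.0496,0.0257,0.08,0,0,2,0.07,0.0496,0.0257,0.13,0,0,2,0.07,0.0496,0.0257,0.17,0,0,2,0.07,0.0496,0.0257,0.19,0,0,2,0.07,0.0496,0.0257,0.198,0,0,2,0.07,0.0496,0.0257,0.198,0,0,2,0.07,0.0496,0.0257,0.198,0,0,2,0.03,0.0496,0.0257,0.198,0,0,2,0.03]
}}

```text
time: 35.05
tool_pos: [0.6048, -0.2703, 0.1318]
ee_rot: [3.139, -0.001, 0.663]
wrist_force: [0.4, -0.3, 0.3]
width: 0.0532
finger_force: 0.0
```

Request:
{"op": "servo_tool", "data": {
  "commands": [0,0,0,0,0,0,0.03,0,0,0,0,0,0,0.03,0,0,0,0,0,0,0.03,0,0,0,0,0,0,0.03,0,0,0,0,0,0,0.03]
}}

```text
time: 35.67
tool_pos: [0.6041, -0.2698, 0.1306]
ee_rot: [3.141, -0.0, 0.663]
wrist_force: [-0.5, 0.4, 4.3]
width: 0.0397
finger_force: 30.0
```

```bash
python3 - <<'E'
from h import *
st()
p=tool()[:3,3]
g=goto(p[0],p[1],.34,38); g=goto(.6075,.008,.34,91.8,g); goto(.6075,.008,.181,91.8,g)
E
```

```text
t 35.67 pos [ 0.6041 -0.2698  0.1306] rot [180.  -0.  38.] j [-29.  21.  69.   0.  90.  23.] F [-0.5  0.4  4.3] w 0.0397 ff 30.0
(np.float64(0.6041224745485828), np.float64(-0.2698115147232239), 0.34, 38) -> [0.0001, 0.0001, -0.2094] [0.03, -0.02, 0.0]
(0.6075, 0.008, 0.34, 91.8) -> [0.1737, -0.2168, 0.0] [-0.0, 0.0, -53.8]
(0.6075, 0.008, 0.181, 91.8) -> [-0.0, 0.0, 0.159] [0.0, -0.0, 0.0]
```

Request:
{"op": "servo_tool", "data": {
  "commands": [0,0,-0.02,0,0,0,0.03,0,0,-0.06,0,0,0,0.03,0,0,-0.105,0,0,0,0.03,0,0,-0.15,0,0,0,0.03,0,0,-0.185,0,0,0,0.03,0,0,-0.204,0,0,0,0.03,0,0,-0.2094,0,0,0,0.03,0,0,-0.2094,0,0,0,0.03]
}}

```text
time: 36.67
tool_pos: [0.604, -0.27, 0.3388]
ee_rot: [-3.141, 0.0, 0.663]
wrist_force: [-0.3, 0.2, -3.0]
width: 0.0394
finger_force: 30.0
```

Request:
{"op": "servo_tool", "data": {
  "commands": [0.01,-0.012,0,0,0,-3,0.03,0.03,-0.038,0,0,0,-9,0.03,0.057,-0.072,0,0,0,-17,0.03,0.087,-0.108,0,0,0,-26,0.03,0.117,-0.145,0,0,0,-35,0.03,0.143,-0.178,0,0,0,-43,0.03,0.162,-0.202,0,0,0,-49,0.03,0.1717,-0.214,0,0,0,-53,0.03,0.1737,-0.2168,0,0,0,-53.8,0.03,0.1737,-0.2168,0,0,0,-53.8,0.03]
}}

```text
time: 37.92
tool_pos: [0.6071, 0.0081, 0.3388]
ee_rot: [-3.14, 0.0, 1.602]
wrist_force: [0.7, -1.4, -2.8]
width: 0.0395
finger_force: 30.0
```

Request:
{"op": "servo_tool", "data": {
  "commands": [0,0,0.02,0,0,0,0.03,0,0,0.05,0,0,0,0.03,0,0,0.085,0,0,0,0.03,0,0,0.12,0,0,0,0.03,0,0,0.145,0,0,0,0.03,0,0,0.157,0,0,0,0.03,0,0,0.159,0,0,0,0.03,0,0,0.159,0,0,0,0.03]
}}

```text
time: 38.92
tool_pos: [0.6081, 0.0076, 0.1817]
ee_rot: [3.139, 0.0, 1.602]
wrist_force: [-0.1, -0.0, -2.6]
width: 0.0398
finger_force: 30.0
```

```bash
python3 - <<'E'
from h import *
st(); goto(.6075,.008,.181,91.8)
b=snapshot("side"); im=b["img"]; e=proj(b,[*rig(0,.034),.11]); print("exp",e)
hsv=cv2.cvtColor(im,cv2.COLOR_BGR2HSV); m=np.zeros((480,640),bool); m[215:258,275:320]=True
w=m&(hsv[...,1]<70)&(hsv[...,2]>120); blue=m&(hsv[...,1]>110)&(abs(hsv[...,0].astype(int)-108)<15)
u=np.argwhere(blue); print("blue cols",np.percentile(u[:,1],[1,99]))
n,l,stt,c=cv2.connectedComponentsWithStats(w.astype(np.uint8)); print([(c[i].round(1),stt[i,4]) for i in range(1,n) if stt[i,4]>15])
E
```

```text
t 38.92 pos [0.6081 0.0076 0.1817] rot [179.9   0.   91.8] j [-5. 13. 74. -0. 93. -6.] F [-0.1 -0.  -2.6] w 0.0398 ff 30.0
(0.6075, 0.008, 0.181, 91.8) -> [0.0004, -0.0006, 0.0007] [0.13, 0.02, -0.03]
exp [294.47517295 236.24499066]
blue cols [288. 311.]
[(array([301.5, 243.5]), np.int32(747)), (array([294.8, 236.2]), np.int32(60))]
```

Request:
{"op": "servo_tool", "data": {
  "commands": [0,0,0,0,0,0,0.03,0,0,0,0,0,0,0.03,0,0,0,0,0,0,0.03,0,0,0,0,0,0,0.03,0,0,0,0,0,0,0.03,0,0,0,0,0,0,0.03,0,0,0,0,0,0,0.03,0,0,0,0,0,0,0.03,0,0,0,0,0,0,0.03,0,0,0,0,0,0,0.03]
}}

```text
time: 40.22
tool_pos: [0.6075, 0.0079, 0.1804]
ee_rot: [3.142, 0.0, 1.602]
wrist_force: [0.1, -0.8, -2.7]
width: 0.0395
finger_force: 30.0
```

Request:
{"op": "servo_tool", "data": {
  "commands": [0,0,0,0,0,5,0.03,0,0,0,0,0,12,0.03,0,0,0,0,0,20,0.03,0,0,0,0,0,28,0.03,0,0,0,0,0,36,0.03,0,0,0,0,0,44,0.03,0,0,0,0,0,50,0.03,0,0,0,0,0,56,0.03,0,0,0,0,0,60,0.03,0,0,0,0,0,60,0.03]
}}

```text
time: 41.48
tool_pos: [0.6075, 0.0079, 0.1804]
ee_rot: [3.142, 0.0, 0.556]
wrist_force: [0.0, 0.4, -1.3]
width: 0.0396
finger_force: 30.0
```

Request:
{"op": "servo_tool", "data": {
  "commands": [0,0,0,0,0,5,0.03,0,0,0,0,0,12,0.03,0,0,0,0,0,20,0.03,0,0,0,0,0,28,0.03,0,0,0,0,0,36,0.03,0,0,0,0,0,44,0.03,0,0,0,0,0,50,0.03,0,0,0,0,0,56,0.03,0,0,0,0,0,60,0.03,0,0,0,0,0,60,0.03]
}}

```text
time: 42.72
tool_pos: [0.6075, 0.0079, 0.1804]
ee_rot: [3.142, -0.0, -0.491]
wrist_force: [0.5, 0.3, -2.0]
width: 0.0397
finger_force: 30.0
```

Request:
{"op": "servo_tool", "data": {
  "commands": [0,0,0,0,0,0,0.03,0,0,0,0,0,0,0.03,0,0,0,0,0,0,0.03,0,0,0,0,0,0,0.03,0,0,0,0,0,0,0.03,0,0,0,0,0,0,0.03,0,0,0,0,0,0,0.03,0,0,0,0,0,0,0.03,0,0,0,0,0,0,0.03,0,0,0,0,0,0,0.03]
}}

```text
time: 43.98
tool_pos: [0.6075, 0.0079, 0.1804]
ee_rot: [3.142, -0.0, -0.492]
wrist_force: [0.1, -0.5, -3.2]
width: 0.0397
finger_force: 30.0
```

Request:
{"op": "servo_tool", "data": {
  "commands": [0,0,0,0,0,-5,0.03,0,0,0,0,0,-13,0.03,0,0,0,0,0,-22,0.03,0,0,0,0,0,-32,0.03,0,0,0,0,0,-42,0.03,0,0,0,0,0,-52,0.03,0,0,0,0,0,-62,0.03,0,0,0,0,0,-71,0.03,0,0,0,0,0,-78,0.03,0,0,0,0,0,-80,0.03]
}}

```text
time: 45.22
tool_pos: [0.6075, 0.0079, 0.1804]
ee_rot: [3.141, 0.0, 0.904]
wrist_force: [0.7, 0.3, -2.2]
width: 0.0398
finger_force: 30.0
```

Request:
{"op": "servo_tool", "data": {
  "commands": [0,0,0,0,0,-5,0.03,0,0,0,0,0,-13,0.03,0,0,0,0,0,-22,0.03,0,0,0,0,0,-32,0.03,0,0,0,0,0,-42,0.03,0,0,0,0,0,-52,0.03,0,0,0,0,0,-62,0.03,0,0,0,0,0,-71,0.03,0,0,0,0,0,-78,0.03,0,0,0,0,0,-80,0.03]
}}

```text
time: 46.48
tool_pos: [0.6075, 0.0079, 0.1804]
ee_rot: [3.142, 0.0, 2.3]
wrist_force: [-0.1, 0.8, -3.6]
width: 0.0395
finger_force: 30.0
```

Request:
{"op": "servo_tool", "data": {
  "commands": [0,0,0,0,0,-5,0.03,0,0,0,0,0,-13,0.03,0,0,0,0,0,-22,0.03,0,0,0,0,0,-32,0.03,0,0,0,0,0,-42,0.03,0,0,0,0,0,-52,0.03,0,0,0,0,0,-62,0.03,0,0,0,0,0,-71,0.03,0,0,0,0,0,-78,0.03,0,0,0,0,0,-80,0.03]
}}

```text
time: 47.72
tool_pos: [0.6075, 0.0079, 0.1804]
ee_rot: [-3.142, 0.0, -2.588]
wrist_force: [0.2, 0.4, -2.2]
width: 0.0395
finger_force: 30.0
```

Request:
{"op": "servo_tool", "data": {
  "commands": [0,0,0,0,0,0,0.03,0,0,0,0,0,0,0.03,0,0,0,0,0,0,0.03,0,0,0,0,0,0,0.03,0,0,0,0,0,0,0.03,0,0,0,0,0,0,0.03,0,0,0,0,0,0,0.03,0,0,0,0,0,0,0.03,0,0,0,0,0,0,0.03,0,0,0,0,0,0,0.03]
}}

```text
time: 48.98
tool_pos: [0.6075, 0.0079, 0.1804]
ee_rot: [-3.141, -0.0, -2.587]
wrist_force: [0.2, -0.2, -2.7]
width: 0.0395
finger_force: 30.0
```

```bash
python3 - <<'E'
from h import *
st(); goto(.6075,.008,.181,211.8)
g=goto(.45,.03,.24,150); g2=goto(.448,.1585,.24,86,g)
b=snapshot("side"); hsv=cv2.cvtColor(b["img"],cv2.COLOR_BGR2HSV); m=np.zeros((480,640),bool); m[220:252,288:311]=True
w=m&(hsv[...,1]<70)&(hsv[...,2]>120); n,l,stt,c=cv2.connectedComponentsWithStats(w.astype(np.uint8)); print([(c[i].round(1),stt[i,4]) for i in range(1,n) if stt[i,4]>4])
S=snapshot("scene"); cap(S,None,"red")
E
```

```text
t 48.98 pos [0.6075 0.0079 0.1804] rot [-180.    -0.  -148.2] j [  -5.   13.   74.   -0.   93. -126.] F [ 0.2 -0.2 -2.7] w 0.0395 ff 30.0
(0.6075, 0.008, 0.181, 211.8) -> [-0.0001, 0.0001, -0.0006] [-0.01, -0.0, -0.01]
(0.45, 0.03, 0.24, 150) -> [0.1222, 0.1017, -0.0596] [-0.01, 0.0, 61.79]
(0.448, 0.1585, 0.24, 86) -> [0.066, 0.1103, 0.0] [0.0, -0.0, 64.0]
[(array([288., 227.]), np.int32(5)), (array([295.9, 246.6]), np.int32(122)), (array([295. , 236.2]), np.int32(74))]
red 0.8 [169. 226.  33.  44.]
```

Request:
{"op": "servo_tool", "data": {
  "commands": [0,0,-0.03,0,0,5,0.03,0.01,0.01,-0.055,0,0,13,0.03,0.03,0.025,-0.0596,0,0,21,0.03,0.055,0.045,-0.0596,0,0,29,0.03,0.08,0.067,-0.0596,0,0,37,0.03,0.1,0.083,-0.0596,0,0,45,0.03,0.115,0.096,-0.0596,0,0,52,0.03,0.122,0.1015,-0.0596,0,0,58,0.03,0.122,0.1015,-0.0596,0,0,61.8,0.03,0.122,0.1015,-0.0596,0,0,61.8,0.03]
}}

```text
time: 50.38
tool_pos: [0.4502, 0.0299, 0.2403]
ee_rot: [3.141, 0.001, 2.619]
wrist_force: [0.4, -0.5, -3.5]
width: 0.0393
finger_force: 30.0
```

Request:
{"op": "servo_tool", "data": {
  "commands": [0.005,0.01,0,0,0,5,0.03,0.015,0.025,0,0,0,13,0.03,0.027,0.045,0,0,0,22,0.03,0.04,0.067,0,0,0,32,0.03,0.052,0.087,0,0,0,42,0.03,0.06,0.1,0,0,0,51,0.03,0.065,0.108,0,0,0,58,0.03,0.066,0.1103,0,0,0,63,0.03,0.066,0.1103,0,0,0,64,0.03,0.066,0.1103,0,0,0,64,0.03]
}}

```text
time: 51.62
tool_pos: [0.4484, 0.1583, 0.2399]
ee_rot: [-3.142, 0.0, 1.502]
wrist_force: [0.2, -0.5, -4.0]
width: 0.0396
finger_force: 30.0
```

Request:
{"op": "servo_tool", "data": {
  "commands": [0,0,0.03,0,0,0,0.03,0,0,0.06,0,0,0,0.03,0,0,0.08,0,0,0,0.03,0,0,0.092,0,0,0,0.03,0,0,0.098,0,0,0,0.03,0,0,0.101,0,0,0,0.03,0,0,0.102,0,0,0,0.03,0,0,0.102,0,0,0,0.03,0,0,0.102,0,0,0,0.05,0,0,0.102,0,0,0,0.065]
}}

```text
time: 52.88
tool_pos: [0.4489, 0.1586, 0.1389]
ee_rot: [3.14, -0.001, 1.501]
wrist_force: [-0.5, -0.1, -0.1]
width: 0.0561
finger_force: 0.0
```

Request:
{"op": "servo_tool", "data": {
  "commands": [0,0,0,0,0,0,0.07,0,0,0,0,0,0,0.07,0,0,-0.02,0,0,0,0.07,0,0,-0.06,0,0,0,0.07,0,0,-0.12,0,0,0,0.07,0,0,-0.17,0,0,0,0.07,0,0,-0.17,0,0,0,0.07]
}}

```text
time: 53.75
tool_pos: [0.4501, 0.1589, 0.3135]
ee_rot: [3.131, -0.003, 1.501]
wrist_force: [0.3, -0.3, 0.6]
width: 0.0702
finger_force: 0.0
```

```bash
python3 - <<'E'
from h import *
st(); s,E=wrist(); cap2(s,E,(.448,.1585)); cap(s,E,"blue"); cap(s,E,"green")
goto(.505,-.37,.31,60)
E
```

```text
t 53.75 pos [0.4501 0.1589 0.3135] rot [179.4  -0.2  86. ] j [ 13.  -5.  77.  -0. 107.  17.] F [ 0.3 -0.3  0.6] w 0.0702 ff 0.0
cap px [312.5 221.2] r 27.2 exp 25.3 xy [0.4481 0.1599] flap n 312 yaw pca 88.3 yaw cen 86.6
blue 0.77 [278. 161.  75.  89.]
blue 0.67 [247.  34. 118. 293.]
green 0.84 [270.  59.  82.  88.]
(0.505, -0.37, 0.31, 60) -> [-0.5231, 0.0939, -0.0032] [-0.1, 0.06, 25.99]
```

Request:
{"op": "servo_tool", "data": {
  "commands": [-0.06,0.01,-0.02,0,0,3,0.07,-0.12,0.02,-0.02,0,0,6,0.07,-0.18,0.03,-0.02,0,0,9,0.07,-0.24,0.042,-0.02,0,0,12,0.07,-0.3,0.053,-0.02,0,0,15,0.07,-0.36,0.064,-0.02,0,0,18,0.07,-0.42,0.075,-0.01,0,0,21,0.07,-0.475,0.085,-0.005,0,0,24,0.07,-0.515,0.093,-0.004,0,0,26,0.07,-0.523,0.094,-0.003,0,0,26,0.07]
}}

```text
time: 55.15
tool_pos: [0.5046, -0.3718, 0.3065]
ee_rot: [-3.135, -0.001, 1.044]
wrist_force: [-0.4, 0.4, 0.1]
width: 0.07
finger_force: 0.0
```

Request:
{"op": "servo_tool", "data": {
  "commands": [0,0,0,0,0,0,0.07,0,0,0,0,0,0,0.07]
}}

```text
time: 55.4
tool_pos: [0.5057, -0.3683, 0.3112]
ee_rot: [-3.141, -0.0, 1.049]
wrist_force: [0.0, 0.0, -0.1]
width: 0.0702
finger_force: 0.0
```

```bash
python3 - <<'E'
from h import *
st(); s,E=wrist(); cv2.imwrite("pics/w6.png",s["img"][:360,130:530]); np.savez("w6.npz",img=s["img"],K=s["camera_matrix"],E=E)
cap(s,E,"red"); C=cap2(s,E,(.507,-.391)); goto(*C,.131,65)
E
```

```text
t 55.4 pos [ 0.5057 -0.3683  0.3112] rot [-180.    -0.    60.1] j [-41.  15.  56.   0. 109. -11.] F [ 0.   0.  -0.1] w 0.0702 ff 0.0
red 0.98 [290. 181.  75.  90.]
cap px [331.5 244.3] r 26.8 exp 25.1 xy [ 0.5072 -0.3894] flap n 245 yaw pca 67.8 yaw cen 65.8
(np.float64(0.5072016666532322), np.float64(-0.38935998324794197), 0.131, 65) -> [-0.0174, 0.0115, 0.1808] [0.06, 0.01, -4.9]
```

View pics/w6.png

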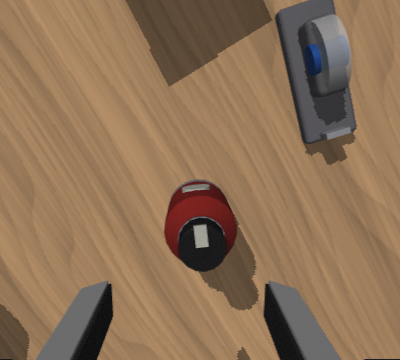

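Request:
{"op": "servo_tool", "data": {
  "commands": [-0.017,0.0115,0.01,0,0,-7,0.07,-0.017,0.0115,0.05,0,0,-7,0.07,-0.017,0.0115,0.1,0,0,-7,0.07,-0.017,0.0115,0.14,0,0,-7,0.07,-0.017,0.0115,0.165,0,0,-7,0.07,-0.017,0.0115,0.178,0,0,-7,0.07,-0.017,0.0115,0.181,0,0,-7,0.07,-0.017,0.0115,0.181,0,0,-7,0.07,-0.017,0.0115,0.181,0,0,-7,0.03,-0.017,0.0115,0.181,0,0,-7,0.03]
}}

```text
time: 56.75
tool_pos: [0.5074, -0.3907, 0.1311]
ee_rot: [3.14, 0.001, 1.169]
wrist_force: [-0.6, -0.0, -0.7]
width: 0.0534
finger_force: 0.0
```

Request:
{"op": "servo_tool", "data": {
  "commands": [0,0,0,0,0,0,0.03,0,0,0,0,0,0,0.03,0,0,0,0,0,0,0.03,0,0,0,0,0,0,0.03,0,0,0,0,0,0,0.03]
}}

```text
time: 57.38
tool_pos: [0.5069, -0.3904, 0.1303]
ee_rot: [3.141, 0.0, 1.169]
wrist_force: [-0.4, 0.1, 1.6]
width: 0.0393
finger_force: 30.0
```

```bash
python3 - <<'E'
from h import *
st()
p=tool()[:3,3]
g=goto(p[0],p[1],.34,67); g=goto(.6075,.008,.34,91.8,g)
E
```

```text
t 57.38 pos [ 0.5069 -0.3904  0.1303] rot [180.   0.  67.] j [-43.  18.  73.  -0.  89. -20.] F [-0.4  0.1  1.6] w 0.0393 ff 30.0
(np.float64(0.5069275837162006), np.float64(-0.3904030049867343), 0.34, 67) -> [-0.0001, 0.0, -0.2097] [0.01, 0.01, -0.01]
(0.6075, 0.008, 0.34, 91.8) -> [0.406, -0.0631, 0.0] [-0.0, 0.0, -24.8]
```

Request:
{"op": "servo_tool", "data": {
  "commands": [0,0,-0.02,0,0,0,0.03,0,0,-0.06,0,0,0,0.03,0,0,-0.105,0,0,0,0.03,0,0,-0.15,0,0,0,0.03,0,0,-0.185,0,0,0,0.03,0,0,-0.204,0,0,0,0.03,0,0,-0.2097,0,0,0,0.03,0,0,-0.2097,0,0,0,0.03]
}}

```text
time: 58.38
tool_pos: [0.507, -0.3903, 0.3384]
ee_rot: [-3.14, -0.001, 1.169]
wrist_force: [0.2, -0.3, -2.8]
width: 0.0394
finger_force: 30.0
```

Request:
{"op": "servo_tool", "data": {
  "commands": [0.02,-0.003,0,0,0,-1,0.03,0.06,-0.009,0,0,0,-4,0.03,0.11,-0.017,0,0,0,-7,0.03,0.165,-0.025,0,0,0,-10,0.03,0.22,-0.034,0,0,0,-13,0.03,0.275,-0.042,0,0,0,-17,0.03,0.325,-0.05,0,0,0,-20,0.03,0.365,-0.057,0,0,0,-23,0.03,0.393,-0.061,0,0,0,-24.8,0.03,0.406,-0.063,0,0,0,-24.8,0.03]
}}

```text
time: 59.62
tool_pos: [0.6071, 0.0108, 0.3385]
ee_rot: [-3.139, -0.001, 1.605]
wrist_force: [0.6, -0.3, -1.7]
width: 0.0391
finger_force: 30.0
```

Request:
{"op": "servo_tool", "data": {
  "commands": [0,0,0.02,0,0,0,0.03,0,0,0.05,0,0,0,0.03,0,0,0.085,0,0,0,0.03,0,0,0.12,0,0,0,0.03,0,0,0.145,0,0,0,0.03,0,0,0.157,0,0,0,0.03,0,0,0.159,0,0,0,0.03,0,0,0.159,0,0,0,0.03]
}}

```text
time: 60.62
tool_pos: [0.6082, 0.0079, 0.1819]
ee_rot: [3.14, 0.0, 1.602]
wrist_force: [0.1, 0.4, -1.3]
width: 0.0393
finger_force: 30.0
```

```bash
python3 - <<'E'
from h import *
st(); goto(.6075,.008,.181,91.8)
b=snapshot("side"); im=b["img"]
hsv=cv2.cvtColor(im,cv2.COLOR_BGR2HSV); m=np.zeros((480,640),bool); m[220:252,288:311]=True
w=m&(hsv[...,1]<90)&(hsv[...,2]>120)
n,l,stt,c=cv2.connectedComponentsWithStats(w.astype(np.uint8)); print([(c[i].round(1),stt[i,4]) for i in range(1,n) if stt[i,4]>5])
E
```

```text
t 60.62 pos [0.6082 0.0079 0.1819] rot [179.9   0.   91.8] j [-5. 13. 74. -0. 94. -6.] F [ 0.1  0.4 -1.3] w 0.0393 ff 30.0
(0.6075, 0.008, 0.181, 91.8) -> [0.0002, -0.0007, 0.0009] [0.12, 0.02, -0.02]
[(array([295. , 245.9]), np.int32(124)), (array([294.6, 235.3]), np.int32(59)), (array([307.2, 250.5]), np.int32(13))]
```

Circle on target; same photo sequence.

Request:
{"op": "servo_tool", "data": {
  "commands": [0,0,0,0,0,0,0.03,0,0,0,0,0,0,0.03,0,0,0,0,0,0,0.03,0,0,0,0,0,0,0.03,0,0,0,0,0,0,0.03,0,0,0,0,0,0,0.03,0,0,0,0,0,0,0.03,0,0,0,0,0,0,0.03,0,0,0,0,0,0,0.03,0,0,0,0,0,0,0.03]
}}

```text
time: 61.92
tool_pos: [0.6077, 0.008, 0.1807]
ee_rot: [3.142, 0.0, 1.602]
wrist_force: [1.0, 0.4, -3.5]
width: 0.0396
finger_force: 30.0
```

Request:
{"op": "servo_tool", "data": {
  "commands": [0,0,0,0,0,5,0.03,0,0,0,0,0,12,0.03,0,0,0,0,0,20,0.03,0,0,0,0,0,28,0.03,0,0,0,0,0,36,0.03,0,0,0,0,0,44,0.03,0,0,0,0,0,50,0.03,0,0,0,0,0,56,0.03,0,0,0,0,0,60,0.03,0,0,0,0,0,60,0.03]
}}

```text
time: 63.18
tool_pos: [0.6077, 0.008, 0.1807]
ee_rot: [3.141, 0.0, 0.556]
wrist_force: [-0.2, -0.2, -3.1]
width: 0.0396
finger_force: 30.0
```

Request:
{"op": "servo_tool", "data": {
  "commands": [0,0,0,0,0,5,0.03,0,0,0,0,0,12,0.03,0,0,0,0,0,20,0.03,0,0,0,0,0,28,0.03,0,0,0,0,0,36,0.03,0,0,0,0,0,44,0.03,0,0,0,0,0,50,0.03,0,0,0,0,0,56,0.03,0,0,0,0,0,60,0.03,0,0,0,0,0,60,0.03]
}}

```text
time: 64.42
tool_pos: [0.6077, 0.008, 0.1807]
ee_rot: [3.142, -0.0, -0.491]
wrist_force: [-0.1, -0.2, -2.2]
width: 0.0392
finger_force: 30.0
```

Request:
{"op": "servo_tool", "data": {
  "commands": [0,0,0,0,0,0,0.03,0,0,0,0,0,0,0.03,0,0,0,0,0,0,0.03,0,0,0,0,0,0,0.03,0,0,0,0,0,0,0.03,0,0,0,0,0,0,0.03,0,0,0,0,0,0,0.03,0,0,0,0,0,0,0.03,0,0,0,0,0,0,0.03,0,0,0,0,0,0,0.03]
}}

```text
time: 65.68
tool_pos: [0.6077, 0.008, 0.1807]
ee_rot: [3.142, -0.0, -0.492]
wrist_force: [0.7, 0.7, -1.8]
width: 0.0393
finger_force: 30.0
```

Request:
{"op": "servo_tool", "data": {
  "commands": [0,0,0,0,0,-5,0.03,0,0,0,0,0,-13,0.03,0,0,0,0,0,-22,0.03,0,0,0,0,0,-32,0.03,0,0,0,0,0,-42,0.03,0,0,0,0,0,-52,0.03,0,0,0,0,0,-62,0.03,0,0,0,0,0,-71,0.03,0,0,0,0,0,-78,0.03,0,0,0,0,0,-80,0.03]
}}

```text
time: 66.92
tool_pos: [0.6077, 0.008, 0.1807]
ee_rot: [3.141, 0.0, 0.904]
wrist_force: [-0.2, -0.2, -3.3]
width: 0.0391
finger_force: 30.0
```

Request:
{"op": "servo_tool", "data": {
  "commands": [0,0,0,0,0,-5,0.03,0,0,0,0,0,-13,0.03,0,0,0,0,0,-22,0.03,0,0,0,0,0,-32,0.03,0,0,0,0,0,-42,0.03,0,0,0,0,0,-52,0.03,0,0,0,0,0,-62,0.03,0,0,0,0,0,-71,0.03,0,0,0,0,0,-78,0.03,0,0,0,0,0,-80,0.03]
}}

```text
time: 68.18
tool_pos: [0.6077, 0.008, 0.1807]
ee_rot: [-3.142, 0.0, 2.3]
wrist_force: [0.0, 0.2, -2.5]
width: 0.0395
finger_force: 30.0
```

Request:
{"op": "servo_tool", "data": {
  "commands": [0,0,0,0,0,-5,0.03,0,0,0,0,0,-13,0.03,0,0,0,0,0,-22,0.03,0,0,0,0,0,-32,0.03,0,0,0,0,0,-42,0.03,0,0,0,0,0,-52,0.03,0,0,0,0,0,-62,0.03,0,0,0,0,0,-71,0.03,0,0,0,0,0,-78,0.03,0,0,0,0,0,-80,0.03]
}}

```text
time: 69.42
tool_pos: [0.6077, 0.008, 0.1807]
ee_rot: [-3.142, -0.0, -2.587]
wrist_force: [-0.4, -0.1, -2.8]
width: 0.0399
finger_force: 30.0
```

Request:
{"op": "servo_tool", "data": {
  "commands": [0,0,0,0,0,0,0.03,0,0,0,0,0,0,0.03,0,0,0,0,0,0,0.03,0,0,0,0,0,0,0.03,0,0,0,0,0,0,0.03,0,0,0,0,0,0,0.03,0,0,0,0,0,0,0.03,0,0,0,0,0,0,0.03,0,0,0,0,0,0,0.03,0,0,0,0,0,0,0.03]
}}

```text
time: 70.68
tool_pos: [0.6077, 0.008, 0.1807]
ee_rot: [-3.142, -0.0, -2.587]
wrist_force: [0.3, -0.7, -2.6]
width: 0.0398
finger_force: 30.0
```

```bash
python3 - <<'E'
from h import *
st(); goto(.6075,.008,.181,211.8)
g=goto(.4414,-.01,.25,150); g2=goto(.4414,.0632,.25,86,g)
E
```

```text
t 70.67 pos [0.6077 0.008  0.1807] rot [-180.    -0.  -148.2] j [  -5.   13.   74.   -0.   93. -126.] F [ 0.3 -0.7 -2.6] w 0.0398 ff 30.0
(0.6075, 0.008, 0.181, 211.8) -> [0.0002, 0.0001, -0.0003] [-0.0, -0.0, -0.01]
(0.4414, -0.01, 0.25, 150) -> [0.1508, 0.0723, -0.0693] [-0.0, 0.0, 61.79]
(0.4414, 0.0632, 0.25, 86) -> [0.0366, 0.0634, 0.0] [0.0, -0.0, 64.0]
```

Request:
{"op": "servo_tool", "data": {
  "commands": [0,0,-0.03,0,0,5,0.03,0.015,0.007,-0.055,0,0,13,0.03,0.04,0.019,-0.069,0,0,21,0.03,0.07,0.034,-0.069,0,0,29,0.03,0.1,0.048,-0.069,0,0,37,0.03,0.125,0.06,-0.069,0,0,45,0.03,0.143,0.069,-0.069,0,0,52,0.03,0.15,0.072,-0.069,0,0,58,0.03,0.151,0.0723,-0.069,0,0,61.8,0.03,0.151,0.0723,-0.069,0,0,61.8,0.03]
}}

```text
time: 71.92
tool_pos: [0.4411, -0.0101, 0.25]
ee_rot: [3.141, 0.001, 2.619]
wrist_force: [0.7, -0.2, -2.2]
width: 0.0398
finger_force: 30.0
```

Request:
{"op": "servo_tool", "data": {
  "commands": [0.003,0.005,0,0,0,5,0.03,0.008,0.014,0,0,0,13,0.03,0.015,0.026,0,0,0,22,0.03,0.022,0.038,0,0,0,32,0.03,0.029,0.05,0,0,0,42,0.03,0.034,0.058,0,0,0,51,0.03,0.036,0.062,0,0,0,58,0.03,0.0366,0.0634,0,0,0,63,0.03,0.0366,0.0634,0,0,0,64,0.03,0.0366,0.0634,0,0,0,64,0.03]
}}

```text
time: 73.18
tool_pos: [0.4413, 0.063, 0.2496]
ee_rot: [3.142, 0.0, 1.502]
wrist_force: [-0.6, 0.4, -2.7]
width: 0.0396
finger_force: 30.0
```

Request:
{"op": "servo_tool", "data": {
  "commands": [0,0,0.035,0,0,0,0.03,0,0,0.07,0,0,0,0.03,0,0,0.09,0,0,0,0.03,0,0,0.102,0,0,0,0.03,0,0,0.108,0,0,0,0.03,0,0,0.111,0,0,0,0.03,0,0,0.112,0,0,0,0.03,0,0,0.112,0,0,0,0.03,0,0,0.112,0,0,0,0.05,0,0,0.112,0,0,0,0.065]
}}

```text
time: 74.42
tool_pos: [0.4418, 0.0631, 0.1386]
ee_rot: [3.14, -0.0, 1.501]
wrist_force: [-0.7, -0.2, -0.0]
width: 0.056
finger_force: 0.0
```

Request:
{"op": "servo_tool", "data": {
  "commands": [0,0,0,0,0,0,0.07,0,0,0,0,0,0,0.07,0,0,-0.02,0,0,0,0.07,0,0,-0.06,0,0,0,0.07,0,0,-0.12,0,0,0,0.07,0,0,-0.18,0,0,0,0.07,0,0,-0.19,0,0,0,0.07]
}}

```text
time: 75.3
tool_pos: [0.4427, 0.0631, 0.3331]
ee_rot: [3.132, -0.001, 1.501]
wrist_force: [0.5, -0.3, -0.1]
width: 0.07
finger_force: 0.0
```

```bash
python3 - <<'E'
from h import *
st(); s,E=wrist(); cap2(s,E,(.4414,.0632)); cap(s,E,"red")
S=snapshot("side"); r=spotter.trace("camera",S)[0]; print(r["conf"],r["box"])
# camera at front stop: body mid y
g=goto(.5575,.207,.34,1.9); goto(.5575,.207,.123,1.9,g)
E
```

```text
t 75.3 pos [0.4427 0.0631 0.3331] rot [179.4  -0.   86. ] j [  1.  -8.  78.  -0. 109.   5.] F [ 0.5 -0.3 -0.1] w 0.07 ff 0.0
cap px [313.8 218.4] r 25.6 exp 24.0 xy [0.4416 0.0613] flap n 263 yaw pca 86.2 yaw cen 87.3
red 0.69 [276. 162.  72.  84.]
0.8 [243.8, 261.1, 46.1, 54.4]
(0.5575, 0.207, 0.34, 1.9) -> [0.1517, 0.1063, -0.0145] [-0.12, 0.14, 84.09]
(0.5575, 0.207, 0.123, 1.9) -> [0.0, -0.0, 0.217] [0.0, -0.0, 0.0]
```

Request:
{"op": "servo_tool", "data": {
  "commands": [0.02,0.01,-0.01,0,0,9,0.094,0.04,0.03,-0.014,0,0,18,0.094,0.07,0.05,-0.014,0,0,28,0.094,0.1,0.07,-0.014,0,0,38,0.094,0.13,0.09,-0.014,0,0,48,0.094,0.152,0.106,-0.014,0,0,58,0.094,0.152,0.106,-0.014,0,0,68,0.094,0.152,0.106,-0.014,0,0,78,0.094,0.152,0.106,-0.014,0,0,84,0.094,0.152,0.106,-0.014,0,0,84,0.094]
}}

```text
time: 76.75
tool_pos: [0.5571, 0.2072, 0.3388]
ee_rot: [3.14, 0.005, 0.036]
wrist_force: [-0.1, -0.0, -0.1]
width: 0.0939
finger_force: 0.0
```

```bash
python3 - <<'E'
from h import *
st(); s,E=wrist(); r=spotter.trace("camera",s)[0]; print(r["conf"],r["box"]); 
for q in(-.018,.018): print(proj(s,[*rig(-.058,.199+q),.142],E))
g=s["img"].astype(int).max(2); 
b=r["box"]
for k in(.3,.6,.8): 
    row=int(b[1]+b[3]*k); d=np.nonzero(g[row,150:500]<45)[0]+150; print(row,d.min(),d.max(),len(d))
cv2.imwrite("pics/w7.png",s["img"][:360,120:560])
goto(.5575,.207,.123,1.9)
E
```

```text
t 76.75 pos [0.5571 0.2072 0.3388] rot [179.9   0.3   2.1] j [ 15.  12.  57.  -0. 111. 103.] F [-0.1 -0.  -0.1] w 0.0939 ff 0.0
0.92 [278.4, 87.3, 99.9, 137.9]
[338.51419221 226.27355556]
[298.11314209 226.1510572 ]
128 298 338 38
170 159 378 61
197 298 337 40
(0.5575, 0.207, 0.123, 1.9) -> [0.0009, 0.0, 0.2168] [0.05, 0.18, 0.19]
```

View pics/w7.png

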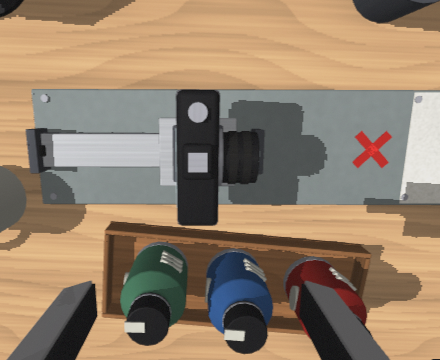

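Request:
{"op": "servo_tool", "data": {
  "commands": [-0.001,0.0015,0.05,0,0,0,0.094,-0.001,0.0015,0.1,0,0,0,0.094,-0.001,0.0015,0.15,0,0,0,0.094,-0.001,0.0015,0.19,0,0,0,0.094,-0.001,0.0015,0.21,0,0,0,0.094,-0.001,0.0015,0.2165,0,0,0,0.094,-0.001,0.0015,0.2165,0,0,0,0.04,-0.001,0.0015,0.2165,0,0,0,0.04,-0.001,0.0015,0.2165,0,0,0,0.02,-0.001,0.0015,0.2165,0,0,0,0.02]
}}

```text
time: 78.1
tool_pos: [0.5571, 0.2059, 0.126]
ee_rot: [-3.141, -0.001, 0.035]
wrist_force: [-0.0, 0.3, -0.5]
width: 0.0575
finger_force: 0.0
```

Request:
{"op": "servo_tool", "data": {
  "commands": [0,0,0,0,0,0,0.02,0,0,0,0,0,0,0.02,0,0,0,0,0,0,0.02,0,0,0,0,0,0,0.02,0,0,0,0,0,0,0.02]
}}

```text
time: 78.72
tool_pos: [0.5566, 0.2076, 0.1252]
ee_rot: [-3.138, -0.0, 0.036]
wrist_force: [0.4, 5.4, -0.2]
width: 0.0357
finger_force: 30.0
```

Request:
{"op": "servo_tool", "data": {
  "commands": [0,-0.01,0,0,0,0,0.02,0,-0.025,0,0,0,0,0.02,0,-0.042,0,0,0,0,0.02,0,-0.06,0,0,0,0,0.02,0,-0.078,0,0,0,0,0.02,0,-0.092,0,0,0,0,0.02,0,-0.102,0,0,0,0,0.02,0,-0.108,0,0,0,0,0.02,0,-0.11,0,0,0,0,0.02,0,-0.11,0,0,0,0,0.02]
}}

```text
time: 79.97
tool_pos: [0.553, 0.316, 0.1252]
ee_rot: [-3.141, -0.001, 0.035]
wrist_force: [1.9, 0.7, -0.9]
width: 0.0359
finger_force: 30.0
```

```bash
python3 - <<'E'
from h import *
st(); goto(*rig(-.044,.319),.123,1.9)
E
```

```text
t 79.97 pos [0.553  0.316  0.1252] rot [-179.9   -0.     2. ] j [ 25.  18.  74.   0.  88. 113.] F [ 1.9  0.7 -0.9] w 0.0359 ff 30.0
(np.float64(0.5540016791979849), np.float64(0.32546051935723075), 0.123, 1.9) -> [0.0013, -0.0094, 0.0022] [-0.05, -0.03, 0.1]
```

Request:
{"op": "servo_tool", "data": {
  "commands": [0,-0.004,0,0,0,0,0.02,0,-0.008,0,0,0,0,0.02,0,-0.011,0,0,0,0,0.02,0,-0.013,0,0,0,0,0.02,0,-0.0145,0,0,0,0,0.02,0,-0.0145,0,0,0,0,0.02]
}}

```text
time: 80.72
tool_pos: [0.5526, 0.3276, 0.1251]
ee_rot: [3.137, 0.001, 0.033]
wrist_force: [2.0, -9.4, -0.5]
width: 0.036
finger_force: 30.0
```

Request:
{"op": "servo_tool", "data": {
  "commands": [0,0.001,0,0,0,0,0.02,0,0.001,0,0,0,0,0.06,0,0.001,0,0,0,0,0.08,0,0.001,0,0,0,0,0.08,0,0.001,0,0,0,0,0.08,0,0.001,-0.03,0,0,0,0.08,0,0.001,-0.08,0,0,0,0.08,0,0.001,-0.14,0,0,0,0.08,0,0.001,-0.2,0,0,0,0.08,0,0.001,-0.2,0,0,0,0.08]
}}

```text
time: 81.98
tool_pos: [0.5537, 0.3301, 0.3333]
ee_rot: [-3.136, -0.013, 0.035]
wrist_force: [-0.3, 0.6, -0.7]
width: 0.0801
finger_force: 0.0
```

Request:
{"op": "servo_tool", "data": {
  "commands": [0,0,0,0,0,0,0.08,0,0,0,0,0,0,0.08,0,0,0,0,0,0,0.08,0,0,0,0,0,0,0.08]
}}

```text
time: 82.48
tool_pos: [0.5522, 0.3291, 0.3239]
ee_rot: [3.141, 0.002, 0.035]
wrist_force: [0.2, 0.1, 0.7]
width: 0.08
finger_force: 0.0
```

```bash
python3 - <<'E'
from h import *
st(); s,E=wrist(); g=s["img"].astype(int).max(2); r=spotter.trace("camera",s)[0]; b=r["box"]; print(b)
for q in(-.018,.018): print(proj(s,[*rig(-.05,.319+q),.142],E))
for k in(.8,.9): d=np.nonzero(g[int(b[1]+b[3]*k),150:500]<45)[0]+150; print(d.min(),d.max(),len(d))
S=snapshot("side"); cv2.imwrite("pics/end.png",cv2.resize(S["img"][130:400,180:420],(533,600),interpolation=cv2.INTER_CUBIC))
E
```

```text
t 82.47 pos [0.5522 0.3291 0.3239] rot [1.799e+02 1.000e-01 2.000e+00] j [ 26.  18.  51.  -0. 111. 114.] F [0.2 0.1 0.7] w 0.08 ff 0.0
[277.8, 85.8, 103.8, 145.5]
[342.02471944 220.98959822]
[299.75263915 220.90872536]
300 340 41
300 340 41
```

View pics/end.png

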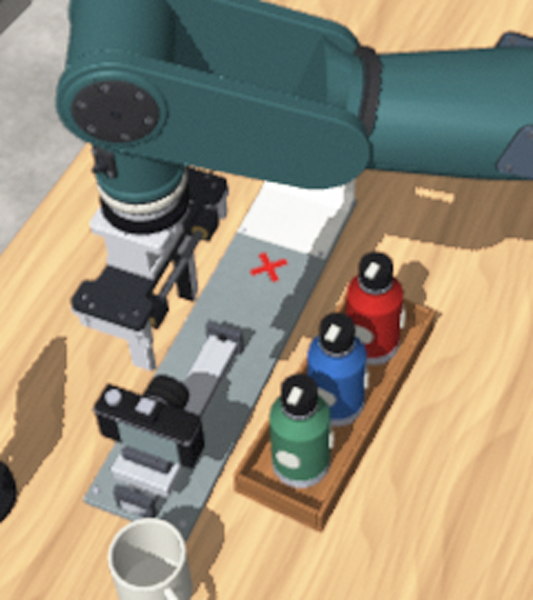

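The camera is at the rear stop (body edges at px 300–340, where the rear stop predicts 300–342). All three bottles stand upright in the tray and the gripper is clear, so I'm handing in.

```bash
python3 -c "
from bench import close_job
print(close_job())"
```

```text
the job is handed in; nothing more can be done
None
```

I photographed the green, blue and red bottles in order, stood all three upright in the tray, slid the camera back to the rear stop and handed the job in; the call returned no verdict.

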